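Ready the paint trolley to roll: right the paint tins, then let off the brake

TASK

Get the shop trolley ready to be rolled away: stand every tipped-over paint tin upright again in the lanes of its wire rack, with all the tins that already stand there still upright. Only then let off the parking brake: squeeze the release button in the side of the lever's grip, keep it squeezed while you swing the lever fully down, and let go. Leave the tape roll, the bottle and the tape measure on the deck where they are.

Things in the scene. Friction and masses are not known exactly. Their poses are not given: they have to be found in the camera images.
- trolley: Grey steel shop trolley, standing still beyond the bench edge, its deck 460 mm (x) by 800 mm (y) and level with the bench, with a rim 20 mm high along its four edges. Origin: middle of the deck's top face; x away from the robot.
- rack: Wire rack fixed on the deck: steel sheet 290 mm (x) by 580 mm (y), 3 mm thick; five lanes along x, centre lines at y = -210, -105, 0, 105, 210 mm, each between two wires 70 mm apart inside, tops 16 mm above the sheet. Front end: wire 8 mm high. Fences of wire: far end x = 138 mm, 53 mm high; sides y = -285 and 285 mm, 63 mm high. Origin: middle of its underside; x away from robot, z up.
- tin1_mid (a point): Small paint tin with a grey push-on cap (absent in some starts: state None): body 58 mm across, 76 mm high, on it the cap 49 mm across; 86 mm high in all, 0.15 to 0.3 kg. At the start it lies on its side in a lane, cap towards the robot, base about half-way along the lane. It must stand on its base, cap up. This point: on its axis, 43 mm above its base; z runs from base to cap.
- tin2_mid (a point): Small paint tin with a grey push-on cap (absent in some starts: state None): body 58 mm across, 76 mm high, on it the cap 49 mm across; 86 mm high in all, 0.15 to 0.3 kg. At the start it lies on its side in a lane, cap towards the robot, base about half-way along the lane. It must stand on its base, cap up. This point: on its axis, 43 mm above its base; z runs from base to cap.
- tin3_mid (a point): Small paint tin with a grey push-on cap (absent in some starts: state None): body 58 mm across, 76 mm high, on it the cap 49 mm across; 86 mm high in all, 0.15 to 0.3 kg. At the start it lies on its side in a lane, cap towards the robot, base about half-way along the lane. It must stand on its base, cap up. This point: on its axis, 43 mm above its base; z runs from base to cap.
- tin4_mid (a point): Small paint tin with a grey push-on cap (absent in some starts: state None): body 58 mm across, 76 mm high, on it the cap 49 mm across; 86 mm high in all, 0.15 to 0.3 kg. At the start it lies on its side in a lane, cap towards the robot, base about half-way along the lane. It must stand on its base, cap up. This point: on its axis, 43 mm above its base; z runs from base to cap.
- tin5_mid (a point): Small paint tin with a grey push-on cap (absent in some starts: state None): body 58 mm across, 76 mm high, on it the cap 49 mm across; 86 mm high in all, 0.15 to 0.3 kg. At the start it lies on its side in a lane, cap towards the robot, base about half-way along the lane. It must stand on its base, cap up. This point: on its axis, 43 mm above its base; z runs from base to cap.
- stock1_mid (a point): Same kind of paint tin, standing upright at the far end of a lane (the outer lanes and the middle one) at the start; must be upright at the end. This point: on its axis, 43 mm above its base; z from base to cap.
- stock2_mid (a point): Same kind of paint tin, standing upright at the far end of a lane (the outer lanes and the middle one) at the start; must be upright at the end. This point: on its axis, 43 mm above its base; z from base to cap.
- stock3_mid (a point): Same kind of paint tin, standing upright at the far end of a lane (the outer lanes and the middle one) at the start; must be upright at the end. This point: on its axis, 43 mm above its base; z from base to cap.
- brake_lever (a joint): Parking-brake lever on a bracket on the deck: angle in rad above its fully-down (brake off) position, 0 = level, resting on its stop; about 0.6 to 0.95 at the start. It turns about the bracket's y axis. A spring pawl in a toothed quadrant locks it (above about 0.4 rad) both ways as long as the release button is out; with the button in it moves freely and falls by its own weight (about 3 N at the grip).
- release_button (a joint): Release button in the side of the grip: 0 = out, 0.008 m = fully in (springs back; 3 N to start, 7 N fully in). The lever is free once it is in by about 0.006 m.
- lever_grip (a point): Centre of the lever's black rubber grip: 105 mm long along the lever, 26 mm wide across it (without the button) and 32 mm high. It lies 190 mm from the hinge. x points along the lever from grip to hinge, y along the hinge axis; the grip end rises as joint brake_lever grows. When fully down it is 66 mm above the deck. The grip can be pinched across its width, button and all (36 mm with the button out).
- button_face (a point): Middle of the outer face of the release button: a grey block 44 mm long (along the grip) and 18 mm high in the grip's +y side, 10 mm proud of it when out; it is pushed in along the lever's -y.
- brake: The brake's fixed bracket on the deck, right of the rack: steel foot plate, two cheek plates and toothed quadrant. Origin: on the deck; x away from the robot. The hinge axis is parallel to its y axis and passes 90 mm beyond (+x) the origin, 66 mm above the deck; the lever points from there to -x (towards the robot).
- tape_roll: Bystander: paper tape roll lying flat, 96 mm across, 24 mm high, on the deck behind the rack. Leave it alone.
- oil_bottle: Bystander: white plastic bottle, 52 mm across, 125 mm high, standing on the deck behind the rack. Origin at its base. Leave it alone.
- tape_measure: Bystander: black and steel tape measure standing on the deck behind the rack, 36 by 72 mm, 66 mm high. Origin at the middle of its underside. Leave it alone.
Mind the look-alikes: they are no part of the job. Leave any purple look-alike of the part that bears tin3_mid alone.

How it is judged:
By the outcome, as a careful person would: the job done as asked, in the order asked, and still so for the second after the job is handed in, with the robot touching nothing.
Of tin1, tin2, tin3, tin4, tin5 only 3 to 5 are there at a start; the rules pass over those that are not, and their reading is None.
At some moment in a run one of tin1, tin2, tin3, tin4, tin5 may be knocked a few centimetres aside while the robot is not near it.
Once in a run the grip may slacken for a moment while it holds something.
It also fails if it takes over 210 s, if anything falls off the work surface, if the arm or the gripper's body presses on something with over 40 N, if the wrist force passes 120 N, or if a joint passes its speed limit or range.

ROBOT

A 7-joint arm with a two-finger parallel gripper is mounted at the origin on the work surface. World frame = base frame: x ahead of the robot, y to its left, z up, the work surface at z = 0. Lengths are in m, angles in rad, forces in N, time in s.
With the tool pointing down it reaches from about 0.4 to 0.85 m from the base axis. Payload 10.4 kg.
Tool frame: the origin (TCP) lies midway between the tips of the shut fingers; the grasp point (between the pads) lies 19 mm behind it; z points along the fingers, y is the direction in which the jaws open and shut (so a half turn about z gives the same grasp; the last joint's range is limited). The gripper opens to 87 mm and grips with 3 to 60 N. Pads are 19 mm wide; open, the fingers measure 117 mm over their backs; the gripper's body (75 mm by 190 mm) begins 51 mm behind the grasp point.
Start: joints at [1.274, 0.332, -0.065, 1.46, 0.022, 1.35, -0.088], TCP at [0.169, -0.602, 0.223] pointing down, gripper open.
Joint ranges: [-2.6, 2.6], [-0.5, 2.12], [-1.47, 1.34], [0.16, 2.42], [-1.27, 4.41], [0.06, 2.06], [-2.6, 2.6]. Speed limits (rad/s): [2.22, 2.22, 2.79, 2.79, 3.14, 3.14, 3.14].

INTERFACE

Orientations are given as a unit quaternion [x, y, z, w].
In Python, from bench import r gives the robot as it stands.
- The arm moves only by the tool step_arm, never from a script. Its argument "increments" is a list of rows, each a list of 2 entries, a list of its own where there are three numbers: the shift along the tool's x, y, z in m, then the turn, a rotation vector about the tool's x, y, z in rad. A call has 1 to 5 rows; each row is the pose to reach, as a shift and turn from the pose measured when the call began, along the tool's axes at that moment; what a row does not reach only later rows make up. A row lasts 1/10 s, in which the tool goes at most 50 mm and 8.59 degrees, less where a joint would pass 70% of its speed; a pose out of reach is approached as far as the arm can. A call with a gripper value outside its range is refused whole. "hand" is the closure, from -1 (fully open) to 1 (shut), so that 0 is half open, set as the call begins (left out, the last holds). The fingers move at their own pace and stop on an object; "grip_force" is the grip in N (left out, the last holds). Time passes only in rows, so rows that repeat a pose let the fingers close. It gives the time, the measured TCP pose, the force and the opening at its end, in the units of the state.
- r.read_state(): the state, without advancing time (a new reading comes with each control period).
- r.camera(name): name is "scene" or "top"; returns a dict with "pixels" (420x560x3 uint8, blue, green, red), "camera_matrix" (3x3 intrinsics, pixels), "extrinsics" (4x4, takes a point from camera to world coordinates). Camera axes: x right, y up, looking along -z (the intrinsics and any distortion apply to the point x, -y, -z); pixel columns grow to the right and rows downward; lengths in m; the calibration is good to about 2 mm. A picture is of the moment at which its call begins. There is no depth.
- r.close_job(): hands the job in, once; it reports no verdict.
The state is a dict: "time": time; "joint_positions": joint angles; "joint_vel": joint speeds; "joint_torque": joint torques, N m; "ee_pos": TCP position; "eef_rot": TCP orientation; "ft_force": force on the tool from outside, world axes, zero at the start; "torque": the same for the moment, N m; "width": finger opening in m.
Only numpy, scipy, OpenCV 4.12 (cv2) and the standard library are available. Lean on these libraries where they do the work, as an engineer would, in place of code of your own. Each camera call takes 0.05 s, during which the arm holds its last target.

## Working session

There is one attempt and no reset: what is moved stays moved. The work goes in short steps, Python scripts to look and compute and a tool call to move; the robot and the scene stay as the last step left them, time stands still between calls to the robot, and variables do not carry over. Pictures are saved under pics/ and viewed, and the job is handed in when it is done.

Besides the shell and the picture viewer there is one more tool, called after ">>>" as a command line: name --argument value ..., lists and objects as JSON in quotes. step_arm: Moves the arm, as the interface text tells. Its arguments: {"type":"object","properties":{"increments":{"type":"array"},"hand":{"type":"number"},"grip_force":{"type":"number"}},"required":["increments"]}

```bash
ls -la; mkdir -p pics
python3 - <<'E'
from bench import r
import cv2,numpy as np
print(r.read_state())
for n in("scene","top"):
    c=r.camera(n);cv2.imwrite(f"pics/{n}0.png",c["pixels"]);print(n,np.round(c["camera_matrix"],1).tolist(),np.round(c["extrinsics"],4).tolist(),c.keys())
E
```

```text
total 12
drwxr-xr-x  3 agent agent 4096 Dec  6 19:54 .
drwxr-xr-x 23 root  root  4096 Dec  6 19:54 ..
drwxr-xr-x  2 agent agent 4096 Dec  6 19:54 pics
{'time': 0.0, 'joint_positions': array([ 1.27441642,  0.33288768, -0.06470624,  1.46095059,  0.0216308 ,
        1.34988534, -0.08850425]), 'joint_vel': array([-0.00096854,  0.00014325, -0.00230987, -0.00180389, -0.00028155,
       -0.00026036,  0.00033008]), 'joint_torque': array([-4.27491577e-04, -6.23266625e+01,  2.42836325e-02, -3.89897060e+01,
       -6.13914547e-02,  3.99952219e-02,  1.92689217e-04]), 'ee_pos': array([ 0.16886588, -0.60135288,  0.22173966]), 'eef_rot': array([ 9.90642917e-01,  1.36477456e-01, -1.44233936e-04, -7.02545954e-04]), 'ft_force': array([ 0.60259066, -0.59710103, -0.461563  ]), 'torque': array([0.03672789, 0.04300508, 0.03032861]), 'width': 0.08735902798054386}
scene [[436.1, 0.0, 274.9], [0.0, 436.1, 211.5], [0.0, 0.0, 1.0]] [[0.1521, -0.7121, 0.6853, 1.2782], [0.9883, 0.101, -0.1145, -0.1333], [0.0123, 0.6947, 0.7192, 0.8515], [0.0, 0.0, 0.0, 1.0]] dict_keys(['pixels', 'camera_matrix', 'extrinsics'])
top [[456.4, 0.0, 280.2], [0.0, 456.4, 208.3], [0.0, 0.0, 1.0]] [[-0.0181, 0.9818, -0.1892, 0.2525], [-0.9997, -0.0151, 0.0171, 0.008], [0.014, 0.1895, 0.9818, 1.3605], [0.0, 0.0, 0.0, 1.0]] dict_keys(['pixels', 'camera_matrix', 'extrinsics'])
```

View pics/scene0.png

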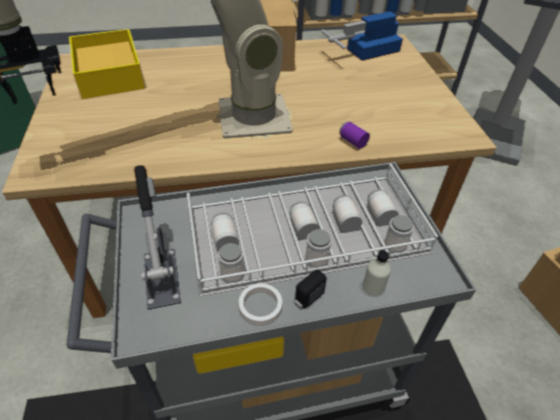

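View pics/top0.png

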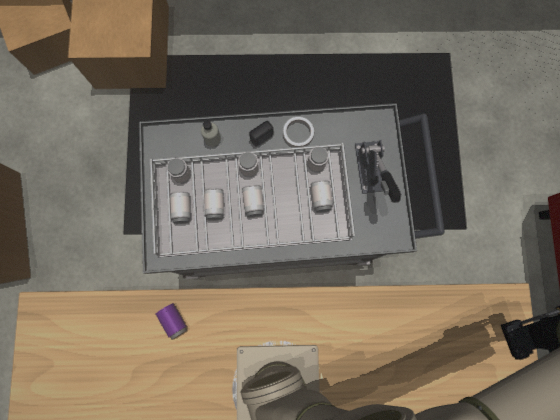

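```bash
cat > h.py <<'E'
import numpy as np,cv2
from bench import r
def cam(n,save=None):
    c=r.camera(n)
    if save: cv2.imwrite(f"pics/{save}.png",c["pixels"])
    return c
def ray(c,u,v):
    K=c["camera_matrix"];E=c["extrinsics"]
    d=np.array([(u-K[0,2])/K[0,0],-(v-K[1,2])/K[1,1],-1.])
    return E[:3,3],E[:3,:3]@d
def onz(c,u,v,z):
    o,d=ray(c,u,v);t=(z-o[2])/d[2];return o+t*d
def proj(c,p):
    E=c["extrinsics"];K=c["camera_matrix"]
    q=E[:3,:3].T@(np.array(p)-E[:3,3]);q=np.array([q[0],-q[1],-q[2]])
    return (K@q)[:2]/q[2]
def crop(c,x0,y0,x1,y1,k,name):
    cv2.imwrite(f"pics/{name}.png",cv2.resize(c["pixels"][y0:y1,x0:x1],None,fx=k,fy=k,interpolation=cv2.INTER_CUBIC))
E
python3 - <<'E'
from h import *
c=cam("top");crop(c,135,95,415,280,2.8,"topc")
c=cam("scene");crop(c,110,150,470,330,2.2,"scenec")
E
```

```text
(no output)
```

View pics/topc.png

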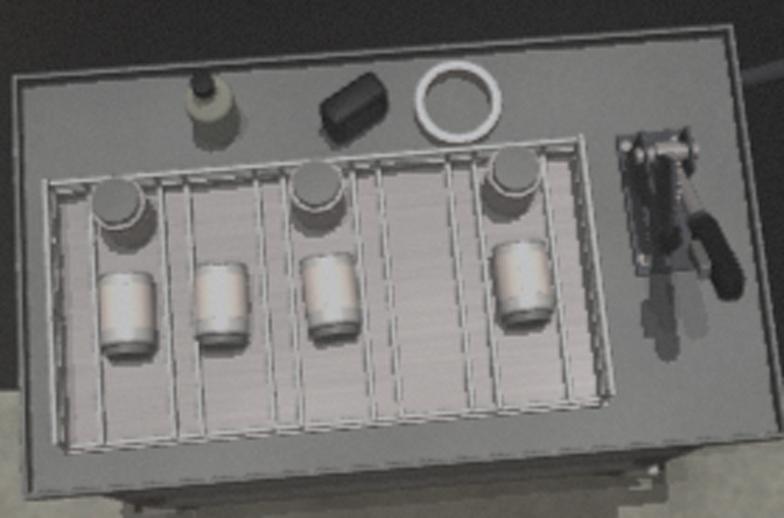

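View pics/scenec.png

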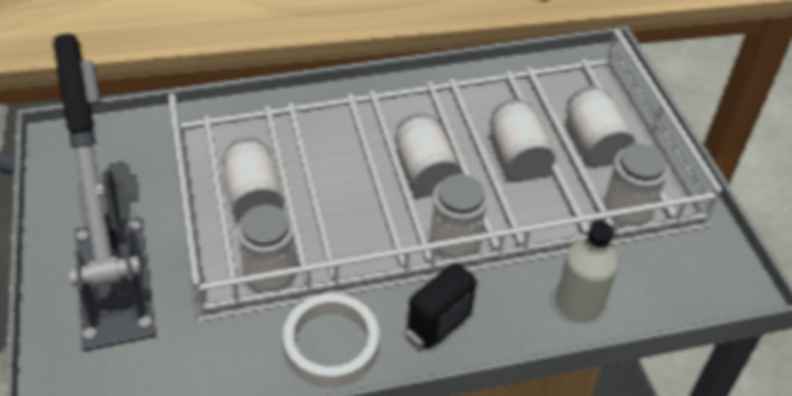

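Run:
```python
from h import *
c=cam("top")
f=lambda x,y,z:np.round(onz(c,x/2.8+135,y/2.8+95,z),4)
print("rim");[print(f(*p,.02)) for p in((14,76),(732,28),(783,436),(27,497))]
print("rackfront wire z11");[print(f(*p,.011)) for p in((68,450),(607,402))]
print("fence tops z.056 / .066");print(f(45,182,.056),f(582,140,.056))
print("stock caps z.089");[print(f(*p,.089)) for p in((118,203),(318,187),(516,171))]
print("tins lying: cap end, base end mid at z.032")
for a,b in(((126,355),(125,273)),((222,345),(222,264)),((334,337),(329,255)),((526,324),(522,242))): print(f(*a,.032),f(*b,.055))
```

```text
rim
[0.7886 0.413  0.02  ]
[ 0.8355 -0.3864  0.02  ]
[ 0.3772 -0.4099  0.02  ]
[0.3272 0.3812 0.02  ]
rackfront wire z11
[0.3759 0.3427 0.011 ]
[ 0.4174 -0.2273  0.011 ]
fence tops z.056 / .066
[0.6553 0.3648 0.056 ] [ 0.6942 -0.2061  0.056 ]
stock caps z.089
[0.6216 0.2802 0.089 ]
[0.6358 0.0748 0.089 ]
[ 0.6502 -0.1306  0.089 ]
tins lying: cap end, base end mid at z.032
[0.4726 0.28   0.032 ] [0.5556 0.2784 0.055 ]
[0.4817 0.1795 0.032 ] [0.5637 0.1774 0.055 ]
[0.4884 0.0617 0.032 ] [0.5718 0.0654 0.055 ]
[ 0.4992 -0.1416  0.032 ] [ 0.5829 -0.1379  0.055 ]
```

```bash
cat >> h.py <<'E'
from scipy.spatial.transform import Rotation as Ro
YAW=.069; O=np.array([.5371,.0699,0.]); RX=np.array([np.cos(YAW),np.sin(YAW),0]); RY=np.array([-np.sin(YAW),np.cos(YAW),0])
def L(x,y,z): return O+RX*x+RY*y+np.array([0,0,z])
def toL(p):
    d=np.array(p)-O; return np.array([d@RX,d@RY,d[2]])
def Rt(a,yaw=YAW): # a deg forward tilt
    return Ro.from_euler('z',yaw)*Ro.from_euler('y',-np.radians(a))*Ro.from_matrix(np.diag([1.,-1,-1]))
def rows(gp,R,n=None,v=.05,w=.148,start=None):
    """tool-frame rows to get grasp point (19mm behind TCP) to gp with R"""
    s=r.read_state(); p0=np.array(s["ee_pos"]);R0=Ro.from_quat(s["eef_rot"])
    p1=np.array(gp)+R.as_matrix()[:,2]*.019
    d=R0.inv().apply(p1-p0); rv=(R0.inv()*R).as_rotvec()
    k=max(np.linalg.norm(d)/v,np.linalg.norm(rv)/w); k=int(np.ceil(k)) if n is None else n
    k=max(k,1)
    print("total d",np.round(d,3),"rv",np.round(rv,3),"rows",k)
    g0=p0-R0.as_matrix()[:,2]*.019
    for i in range(1,min(k,5)+1):
        f=i/k; Ri=R0*Ro.from_rotvec(rv*f); gi=g0+(np.array(gp)-g0)*f
        pi=gi+Ri.as_matrix()[:,2]*.019
        print([np.round(R0.inv().apply(pi-p0),3).tolist(),np.round(rv*f,3).tolist()])
def st():
    s=r.read_state();R0=Ro.from_quat(s["eef_rot"]).as_matrix();g=s["ee_pos"]-R0[:,2]*.019
    z=R0[:,2]; zl=[z@RX,z@RY,z[2]]
    print("t",round(s["time"],2),"q",np.round(s["joint_positions"],2).tolist(),"graspL",np.round(toL(g),4).tolist(),"tilt",round(np.degrees(np.arctan2(zl[0],-zl[2])),1),"yaw",round(np.arctan2(-R0[0,1]*-1,-R0[1,1]),3),"w",round(s["width"],4),"F",np.round(s["ft_force"],1).tolist())
E
python3 -c "
from h import *
st()
rows([.35,-.45,.36],Rt(0))
print(proj(cam('top'),L(-.145,-.29,.003)))
"
```

```text
t 0.25 q [1.27, 0.33, -0.06, 1.46, 0.02, 1.35, -0.09] graspL [-0.4135, -0.6445, 0.2412] tilt -0.0 yaw 0.274 w 0.0871 F [0.6, 0.4, 0.0]
total d [ 0.215 -0.097 -0.119] rv [-0.001  0.     0.205] rows 6
[[0.036, -0.016, -0.02], [-0.0, 0.0, 0.034]]
[[0.072, -0.032, -0.04], [-0.0, 0.0, 0.068]]
[[0.108, -0.049, -0.059], [-0.0, 0.0, 0.102]]
[[0.144, -0.065, -0.079], [-0.0, 0.0, 0.137]]
[[0.179, -0.081, -0.099], [-0.0, 0.0, 0.171]]
[352.13022386 240.52438727]
```

>>> step_arm --increments '[[[0.036,-0.016,-0.02],[0,0,0.034]],[[0.072,-0.032,-0.04],[0,0,0.068]],[[0.108,-0.049,-0.06],[0,0,0.102]],[[0.144,-0.065,-0.08],[0,0,0.137]],[[0.18,-0.081,-0.1],[0,0,0.171]]]' --hand -1

```text
time: 0.8
ee_pos: [0.3214, -0.4737, 0.3233]
eef_rot: [0.999, 0.051, -0.0, -0.0]
ft_force: [0.3, -1.6, -0.0]
width: 0.0869
```

```bash
python3 -c "
from h import *
st()
rows(L(-.04,-.2,.3),Rt(0))
"
```

```text
t 0.8 q [1.03, 0.19, -0.16, 1.43, 0.03, 1.52, -0.6] graspL [-0.2527, -0.5275, 0.3423] tilt -0.0 yaw 0.101 w 0.0869 F [0.3, -1.6, -0.0]
total d [ 0.223 -0.32   0.042] rv [-0.     0.     0.032] rows 8
[[0.028, -0.04, 0.005], [-0.0, 0.0, 0.004]]
[[0.056, -0.08, 0.011], [-0.0, 0.0, 0.008]]
[[0.084, -0.12, 0.016], [-0.0, 0.0, 0.012]]
[[0.112, -0.16, 0.021], [-0.0, 0.0, 0.016]]
[[0.139, -0.2, 0.026], [-0.0, 0.0, 0.02]]
```

>>> step_arm --increments '[[[0.028,-0.04,0],[0,0,0.01]],[[0.056,-0.08,0],[0,0,0.02]],[[0.084,-0.12,0],[0,0,0.03]],[[0.112,-0.16,0],[0,0,0.032]],[[0.14,-0.2,0],[0,0,0.032]]]'

```text
time: 1.3
ee_pos: [0.441, -0.2587, 0.3235]
eef_rot: [0.999, 0.035, 0.0, 0.0]
ft_force: [0.3, -0.7, -0.4]
width: 0.0871
```

```bash
python3 -c "
from h import *
st()
rows(L(-.04,-.12,.28),Rt(-45))
"
```

```text
t 1.3 q [0.78, 0.06, -0.36, 1.57, 0.02, 1.51, -1.08] graspL [-0.1185, -0.3212, 0.3425] tilt 0.0 yaw 0.069 w 0.0871 F [0.3, -0.7, -0.4]
total d [ 0.065 -0.201  0.057] rv [ 0.    -0.786 -0.   ] rows 6
[[0.011, -0.034, 0.01], [0.0, -0.131, -0.0]]
[[0.021, -0.067, 0.02], [0.0, -0.262, -0.0]]
[[0.032, -0.101, 0.03], [0.0, -0.393, -0.0]]
[[0.043, -0.134, 0.039], [0.0, -0.524, -0.0]]
[[0.054, -0.168, 0.048], [0.0, -0.655, -0.0]]
```

>>> step_arm --increments '[[[0.01,-0.034,0.01],[0,-0.131,0]],[[0.021,-0.067,0.02],[0,-0.262,0]],[[0.032,-0.1,0.03],[0,-0.393,0]],[[0.043,-0.134,0.04],[0,-0.524,0]],[[0.054,-0.168,0.048],[0,-0.655,0]]]'

```text
time: 1.8
ee_pos: [0.4845, -0.0866, 0.2746]
eef_rot: [0.946, 0.032, -0.322, 0.012]
ft_force: [-57.5, -5.6, 42.9]
width: 0.087
```

```bash
python3 -c "
from h import *
st()
rows(L(-.06,-.21,.12),Rt(-55))
"
```

```text
t 1.8 q [0.32, 0.55, -0.43, 1.23, 0.21, 2.06, -1.6] graspL [-0.0517, -0.1524, 0.2897] tilt -37.6 yaw 0.068 w 0.087 F [-57.5, -5.6, 42.9]
total d [0.091 0.057 0.139] rv [ 0.001 -0.304 -0.002] rows 4
[[0.023, 0.014, 0.035], [0.0, -0.076, -0.0]]
[[0.046, 0.029, 0.07], [0.0, -0.152, -0.001]]
[[0.068, 0.043, 0.104], [0.001, -0.228, -0.001]]
[[0.091, 0.057, 0.139], [0.001, -0.304, -0.002]]
```

>>> step_arm --increments '[[[0,0,0],[0,0.05,0]]]'

```text
time: 1.9
ee_pos: [0.4863, -0.0787, 0.2625]
eef_rot: [0.951, 0.04, -0.307, 0.008]
ft_force: [-0.8, -0.1, -1.2]
width: 0.0871
```

```bash
python3 -c "
from h import *
st()
cam('scene','s1')
"
```

```text
t 1.9 q [0.32, 0.54, -0.44, 1.27, 0.2, 2.01, -1.6] graspL [-0.0498, -0.1448, 0.2779] tilt -35.8 yaw 0.081 w 0.0871 F [-0.8, -0.1, -1.2]
```

View pics/s1.png

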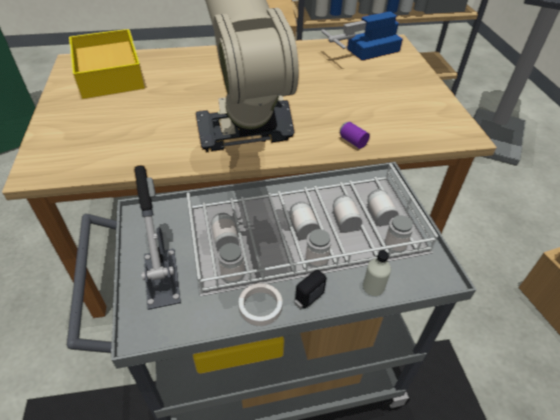

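```bash
python3 -c "
from h import *
rows(L(-.06,-.105,.11),Rt(-36))
"
```

```text
total d [ 0.093 -0.043  0.148] rv [ 0.001 -0.016  0.008] rows 4
[[0.023, -0.011, 0.037], [0.0, -0.004, 0.002]]
[[0.046, -0.021, 0.074], [0.001, -0.008, 0.004]]
[[0.069, -0.032, 0.111], [0.001, -0.012, 0.006]]
[[0.093, -0.043, 0.148], [0.001, -0.016, 0.008]]
```

>>> step_arm --increments '[[[0.023,-0.011,0.037],[0,0,0]],[[0.046,-0.021,0.074],[0,0,0]],[[0.069,-0.032,0.111],[0,0,0.006]],[[0.093,-0.043,0.148],[0,0,0.008]],[[0.093,-0.043,0.148],[0,0,0.008]]]'

```text
time: 2.45
ee_pos: [0.4707, -0.0395, 0.0914]
eef_rot: [0.952, 0.033, -0.304, 0.011]
ft_force: [0.0, 0.6, -0.9]
width: 0.0868
```

```bash
python3 -c "
from h import *
st()
rows(L(-.06,-.105,.11),Rt(-50))
"
```

```text
t 2.45 q [0.29, 0.64, -0.44, 1.49, 0.21, 1.69, -1.71] graspL [-0.0628, -0.1046, 0.1069] tilt -35.5 yaw 0.07 w 0.0868 F [0.0, 0.6, -0.9]
total d [-0.004  0.    -0.005] rv [ 0.001 -0.254  0.   ] rows 2
[[-0.002, 0.0, -0.002], [0.0, -0.127, 0.0]]
[[-0.004, 0.0, -0.005], [0.001, -0.254, 0.0]]
```

>>> step_arm --increments '[[[0,0,0],[0,0.14,0]],[[0,0,0],[0,0.28,0]],[[0,0,0],[0,0.42,0]],[[0,0,0],[0,0.56,0]],[[0,0,0],[0,0.7,0]]]'

```text
time: 2.95
ee_pos: [0.4727, -0.0413, 0.0955]
eef_rot: [0.998, 0.034, 0.046, 0.001]
ft_force: [-0.2, 0.9, 0.6]
width: 0.0874
```

>>> step_arm --increments '[[[0,0,0],[0,0.14,0]],[[0,0,0],[0,0.28,0]],[[0,0,0],[0,0.42,0]],[[0,0,0],[0,0.5,0]],[[0,0,0],[0,0.5,0]]]'

```text
time: 3.45
ee_pos: [0.4712, -0.0375, 0.1096]
eef_rot: [0.962, 0.036, 0.272, -0.012]
ft_force: [0.9, 0.9, 1.4]
width: 0.0873
```

```bash
python3 -c "
from h import *
st()
"
```

```text
t 3.45 q [0.85, -0.26, -0.73, 2.4, -0.62, 0.46, -0.91] graspL [-0.083, -0.1027, 0.1258] tilt 31.5 yaw 0.075 w 0.0873 F [0.9, 0.9, 1.4]
```

```bash
python3 -c "
from h import *
c=cam('top')
f=lambda x,y,z:toL(onz(c,x/2.8+135,y/2.8+95,z))
for a,b in(((126,357),(125,271)),((222,347),(222,262)),((334,340),(329,253)),((526,326),(522,240))): print(np.round(f(*a,.0075),4),np.round(f(*b,.061),4))
crop(c,135,95,415,280,2.8,'t2')
"
```

```text
[-0.0476  0.2189  0.0075] [0.0335 0.2054 0.061 ]
[-0.0455  0.1162  0.0075] [0.0346 0.1046 0.061 ]
[-0.048  -0.0039  0.0075] [ 0.035  -0.0072  0.061 ]
[-0.0502 -0.2112  0.0075] [ 0.032  -0.2099  0.061 ]
```

View pics/t2.png

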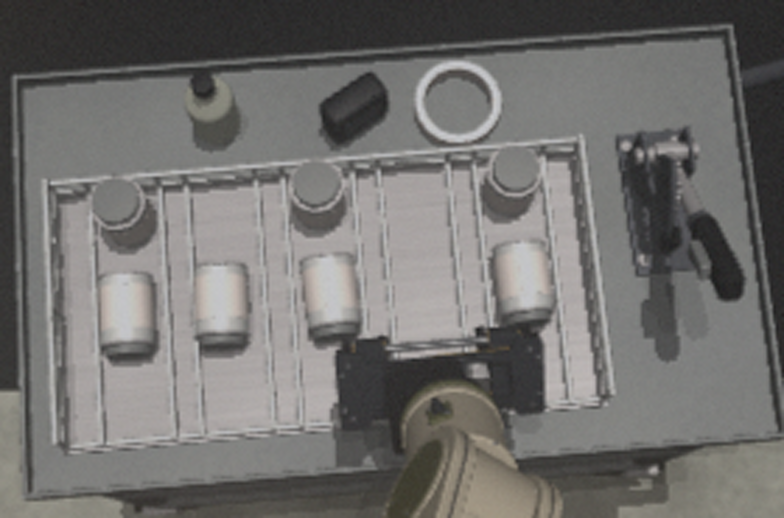

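```bash
cat >> h.py <<'E'
def rc(cl,a,c=.008,**k):
    """control point c behind TCP to rack-local cl, tilt a"""
    R=Rt(a); z=R.as_matrix()[:,2]
    rows(L(*cl)+z*(c-.019),R,**k)
def sc(c=.008):
    s=r.read_state();R0=Ro.from_quat(s["eef_rot"]).as_matrix();print("C",np.round(toL(s["ee_pos"]-R0[:,2]*c),4).tolist())
E
python3 -c "
from h import *
rc((-.026,-.2105,.09),20)
"
```

```text
total d [0.028 0.106 0.049] rv [-0.004 -0.203  0.   ] rows 3
[[0.009, 0.035, 0.016], [-0.001, -0.068, 0.0]]
[[0.018, 0.071, 0.033], [-0.003, -0.135, 0.0]]
[[0.028, 0.106, 0.049], [-0.004, -0.203, 0.0]]
```

>>> step_arm --increments '[[[0.009,0.035,0.016],[0,-0.068,0]],[[0.018,0.071,0.033],[-0.003,-0.135,0]],[[0.028,0.106,0.049],[-0.004,-0.203,0]],[[0.028,0.106,0.049],[-0.004,-0.203,0]]]'

```text
time: 3.9
ee_pos: [0.5312, -0.1487, 0.0824]
eef_rot: [0.985, 0.031, 0.172, -0.005]
ft_force: [-0.1, -0.1, 0.7]
width: 0.0875
```

```bash
python3 -c "
from h import *
st();sc()
rc((-.026,-.2105,.032),20,n=3)
c=cam('scene');crop(c,110,120,390,330,2.8,'s2')
"
```

```text
t 3.9 q [1.02, 0.17, -0.8, 2.07, 0.03, 0.62, -1.28] graspL [-0.0274, -0.2177, 0.1003] tilt 19.9 yaw 0.063 w 0.0875 F [-0.1, -0.1, 0.7]
C [-0.0237, -0.2177, 0.0899]
total d [-0.022 -0.007  0.054] rv [ 0.003  0.003 -0.005] rows 3
[[-0.007, -0.002, 0.018], [0.001, 0.001, -0.002]]
[[-0.015, -0.005, 0.036], [0.002, 0.002, -0.003]]
[[-0.022, -0.007, 0.054], [0.003, 0.003, -0.005]]
```

View pics/s2.png

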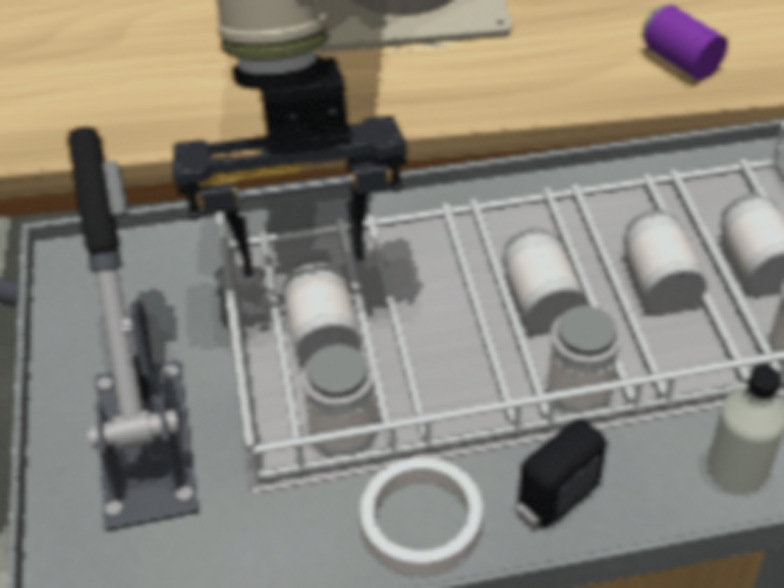

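>>> step_arm --increments '[[[-0.007,-0.006,0.018],[0,0,0]],[[-0.015,-0.006,0.036],[0,0,-0.004]],[[-0.022,-0.006,0.054],[0,0,-0.005]],[[-0.022,-0.006,0.054],[0,0,-0.005]]]'

```text
time: 4.35
ee_pos: [0.5266, -0.1398, 0.0244]
eef_rot: [0.984, 0.035, 0.172, -0.005]
ft_force: [-1.4, -0.1, 0.5]
width: 0.0871
```

```bash
python3 -c "
from h import *
st();sc()
c=cam('scene');crop(c,150,150,330,290,4,'s3')
"
```

```text
t 4.35 q [0.93, 0.26, -0.74, 2.13, 0.16, 0.48, -1.39] graspL [-0.0314, -0.2085, 0.0423] tilt 19.8 yaw 0.07 w 0.0871 F [-1.4, -0.1, 0.5]
C [-0.0277, -0.2085, 0.032]
```

View pics/s3.png

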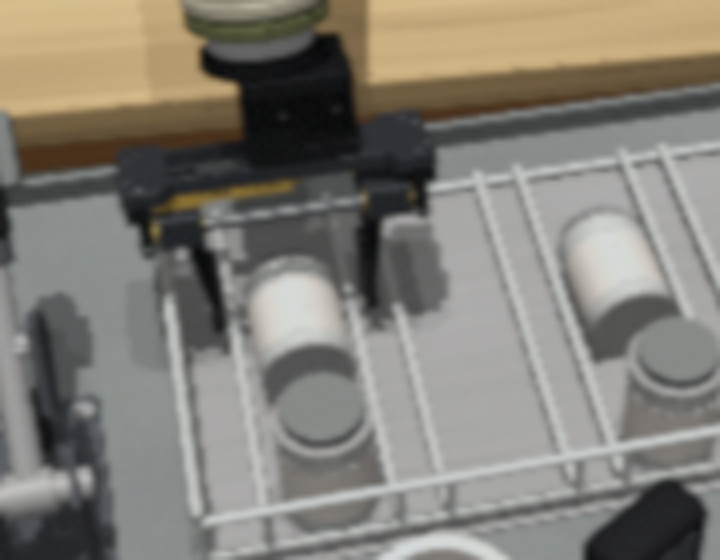

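Fingers straddle the tin in the right lane (tin around pixel (298,315) of the crop, fingers on either side). Close.

>>> step_arm --increments '[[[0,0,0],[0,0,0]],[[0,0,0],[0,0,0]],[[0,0,0],[0,0,0]],[[0,0,0],[0,0,0]],[[0,0,0],[0,0,0]]]' --hand 1 --grip_force 25

```text
time: 4.9
ee_pos: [0.5277, -0.1401, 0.0261]
eef_rot: [0.984, 0.035, 0.173, -0.004]
ft_force: [-1.6, -0.7, 4.4]
width: 0.0572
```

```bash
python3 -c "
from h import *
st();sc()
rc((-.04,-.2105,.09),5)
"
```

```text
t 4.9 q [0.94, 0.26, -0.74, 2.13, 0.16, 0.49, -1.39] graspL [-0.0303, -0.2088, 0.0439] tilt 19.9 yaw 0.07 w 0.0572 F [-1.6, -0.7, 4.4]
C [-0.0266, -0.2089, 0.0336]
total d [ 0.005  0.002 -0.058] rv [ 0.003 -0.261  0.002] rows 2
[[0.002, 0.001, -0.029], [0.002, -0.13, 0.001]]
[[0.005, 0.002, -0.058], [0.003, -0.261, 0.002]]
```

>>> step_arm --increments '[[[0.004,0.001,-0.015],[0,-0.05,0]],[[0.005,0.001,-0.035],[0,-0.13,0]],[[0.005,0.002,-0.058],[0,-0.2,0]],[[0.005,0.002,-0.058],[0,-0.26,0]],[[0.005,0.002,-0.058],[0,-0.26,0]]]'

```text
time: 5.4
ee_pos: [0.514, -0.1426, 0.0827]
eef_rot: [0.998, 0.035, 0.044, 0.0]
ft_force: [-0.5, 0.2, -3.4]
width: 0.0573
```

```bash
python3 -c "
from h import *
st();sc()
rc((-.05,-.2105,.105),-50)
c=cam('scene');crop(c,150,150,330,290,4,'s4')
"
```

```text
t 5.4 q [0.85, 0.28, -0.73, 1.91, 0.21, 0.94, -1.47] graspL [-0.0394, -0.2104, 0.1017] tilt 5.1 yaw 0.071 w 0.0573 F [-0.5, 0.2, -3.4]
C [-0.0384, -0.2104, 0.0907]
total d [-0.017  0.    -0.019] rv [ 0.004 -0.961  0.   ] rows 7
[[-0.003, 0.0, -0.002], [0.001, -0.137, 0.0]]
[[-0.006, 0.0, -0.004], [0.001, -0.275, 0.0]]
[[-0.008, 0.0, -0.006], [0.002, -0.412, 0.0]]
[[-0.011, 0.0, -0.009], [0.002, -0.549, 0.0]]
[[-0.013, 0.0, -0.012], [0.003, -0.686, 0.0]]
```

View pics/s4.png

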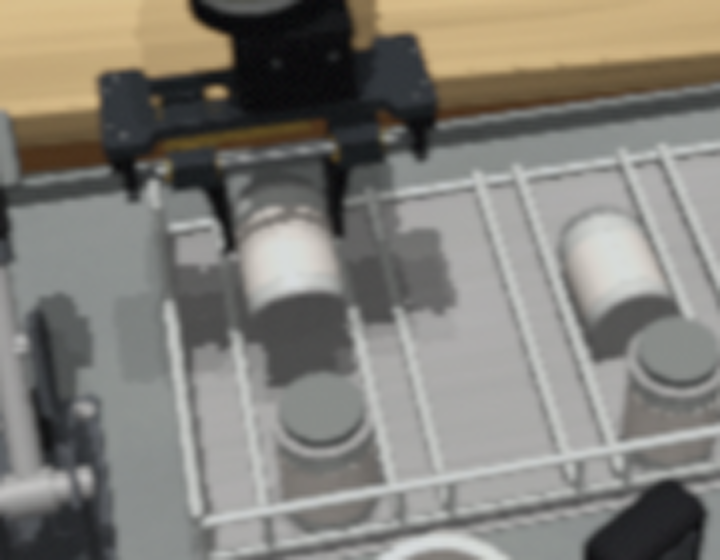

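Held; rotate.

>>> step_arm --increments '[[[-0.003,0,-0.005],[0,-0.137,0]],[[-0.006,0,-0.012],[0,-0.275,0]],[[-0.008,0,-0.018],[0,-0.412,0]],[[-0.011,0,-0.022],[0,-0.549,0]],[[-0.013,0,-0.025],[0,-0.686,0]]]'

```text
time: 5.95
ee_pos: [0.4978, -0.1434, 0.1053]
eef_rot: [0.955, 0.034, -0.296, 0.011]
ft_force: [-0.0, -0.4, -2.5]
width: 0.0573
```

```bash
python3 -c "
from h import *
st();sc()
rc((-.05,-.2105,.09),-50,n=4)
"
```

```text
t 5.95 q [0.51, 0.73, -0.6, 1.37, 0.38, 1.77, -1.63] graspL [-0.0431, -0.21, 0.121] tilt -34.4 yaw 0.071 w 0.0573 F [-0.0, -0.4, -2.5]
C [-0.0493, -0.21, 0.1119]
total d [0.01  0.    0.018] rv [ 0.002 -0.272  0.   ] rows 4
[[0.002, 0.0, 0.005], [0.001, -0.068, 0.0]]
[[0.005, 0.0, 0.009], [0.001, -0.136, 0.0]]
[[0.007, 0.0, 0.014], [0.002, -0.204, 0.0]]
[[0.01, 0.0, 0.018], [0.002, -0.272, 0.0]]
```

>>> step_arm --increments '[[[0.004,0,0.007],[0,-0.03,0]],[[0.008,0,0.014],[0,-0.08,0]],[[0.012,0,0.019],[0,-0.13,0]],[[0.014,0,0.022],[0,-0.18,0]],[[0.014,0,0.022],[0,-0.18,0]]]'

```text
time: 6.45
ee_pos: [0.4959, -0.1429, 0.0763]
eef_rot: [0.923, 0.033, -0.382, 0.013]
ft_force: [-0.0, -1.1, -2.5]
width: 0.0575
```

```bash
python3 -c "
from h import *
st();sc()
rc((-.05,-.2105,.072),-47,n=3)
c=cam('scene');crop(c,150,150,330,290,4,'s5')
"
```

```text
t 6.45 q [0.43, 0.88, -0.55, 1.25, 0.41, 1.92, -1.64] graspL [-0.0424, -0.2094, 0.0897] tilt -44.9 yaw 0.071 w 0.0575 F [-0.0, -1.1, -2.5]
C [-0.0501, -0.2094, 0.0819]
total d [0.007 0.001 0.007] rv [ 0.001 -0.036  0.003] rows 3
[[0.002, 0.0, 0.002], [0.0, -0.012, 0.001]]
[[0.005, 0.001, 0.005], [0.0, -0.024, 0.002]]
[[0.007, 0.001, 0.007], [0.001, -0.036, 0.003]]
```

View pics/s5.png

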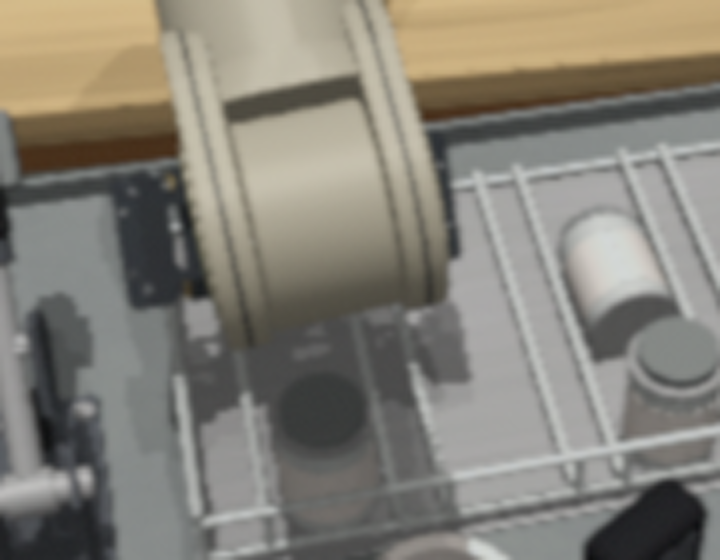

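>>> step_arm --increments '[[[0.003,0,0.003],[0,-0.03,0]],[[0.005,0,0.005],[0,-0.06,0]],[[0.0065,0,0.0065],[0,-0.07,0]],[[0.0065,0,0.0065],[0,-0.07,0]]]'

```text
time: 6.9
ee_pos: [0.496, -0.1433, 0.0696]
eef_rot: [0.909, 0.032, -0.414, 0.015]
ft_force: [-0.9, -1.2, 9.6]
width: 0.0577
```

```bash
python3 -c "
from h import *
st();sc()
c=cam('top');crop(c,250,130,410,270,4,'t5')
"
```

```text
t 6.9 q [0.41, 0.94, -0.53, 1.19, 0.41, 1.98, -1.64] graspL [-0.0414, -0.2098, 0.0821] tilt -49.0 yaw 0.071 w 0.0577 F [-0.9, -1.2, 9.6]
C [-0.0497, -0.2098, 0.0749]
```

View pics/t5.png

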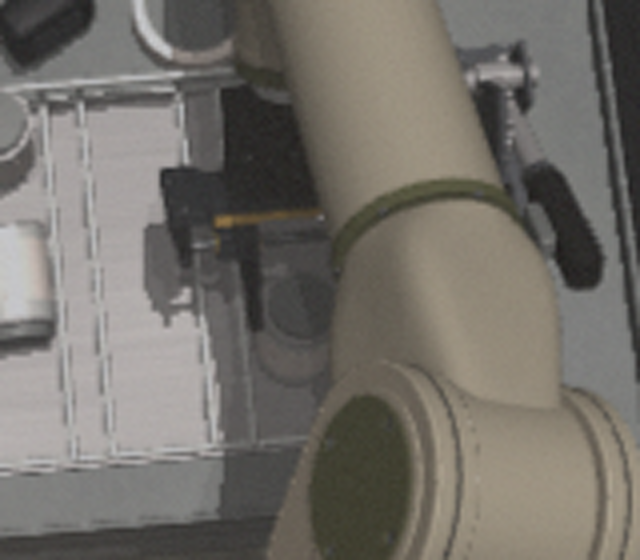

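```bash
python3 -c "
from h import *
c=cam('top')
for u,v,z in((300,298,.092),(292,383,.003),(255,330,.079),(292,383,.01)): print(np.round(toL(onz(c,250+u/4,130+v/4,z)),4))
"
```

```text
[-0.0457 -0.2088  0.092 ]
[-0.0931 -0.2076  0.003 ]
[-0.0637 -0.176   0.079 ]
[-0.0941 -0.2068  0.01  ]
```

```bash
python3 -c "
from h import *
rc((-.05,-.2098,.082),-39,n=3)
"
```

```text
total d [-0.004 -0.    -0.004] rv [0.001 0.173 0.002] rows 3
[[-0.001, -0.0, -0.001], [0.0, 0.058, 0.001]]
[[-0.003, -0.0, -0.003], [0.001, 0.115, 0.001]]
[[-0.004, -0.0, -0.004], [0.001, 0.173, 0.002]]
```

>>> step_arm --increments '[[[-0.004,0,-0.004],[0,0,0]],[[-0.005,0,-0.005],[0,0.06,0]],[[-0.005,0,-0.005],[0,0.12,0]],[[-0.005,0,-0.005],[0,0.173,0]],[[-0.005,0,-0.005],[0,0.173,0]]]'

```text
time: 7.5
ee_pos: [0.4969, -0.1437, 0.0781]
eef_rot: [0.943, 0.033, -0.332, 0.012]
ft_force: [0.3, -0.7, -3.1]
width: 0.0572
```

```bash
python3 -c "
from h import *
st();sc()
c=cam('top');crop(c,290,170,350,240,10,'t6')
"
```

```text
t 7.5 q [0.47, 0.81, -0.57, 1.33, 0.4, 1.81, -1.63] graspL [-0.043, -0.2103, 0.0929] tilt -38.8 yaw 0.07 w 0.0572 F [0.3, -0.7, -3.1]
C [-0.0499, -0.2103, 0.0843]
```

View pics/t6.png

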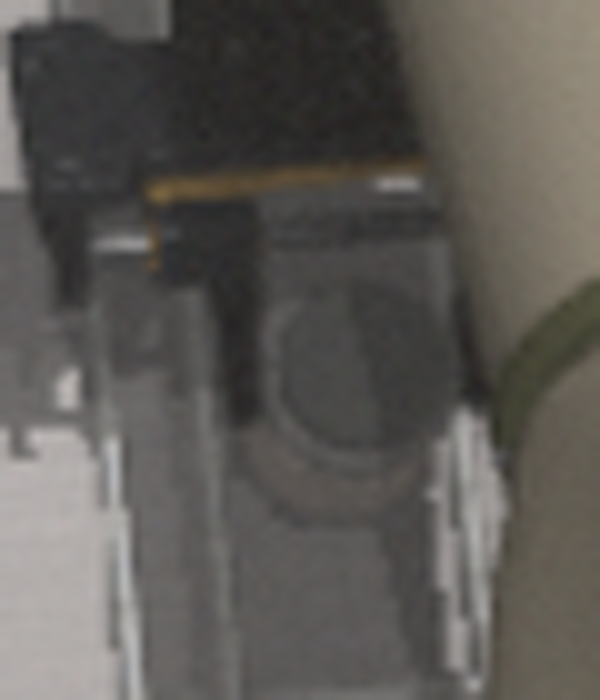

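```bash
python3 -c "
from h import *
c=cam('top')
for lean in(-20,-10,0,10,20):
    t=np.radians(lean); ax=np.array([np.sin(t),0,np.cos(t)]); ex=np.array([np.cos(t),0,-np.sin(t)])
    C=np.array([-.05,-.2103,.0843])
    f=lambda s,rr:np.round((proj(c,L(*(C+ax*(s-.063)+ex*rr)))-[290,170])*10)
    print(lean,'cap c',f(.086,0),'cap far/near',f(.086,.0245)[1],f(.086,-.0245)[1],'bodytop near',f(.076,-.029)[1],'base near',f(0,-.029)[1])
"
```

```text
-20 cap c [365. 377.] cap far/near 291.0 463.0 bodytop near 472.0 base near 428.0
-10 cap c [364. 363.] cap far/near 276.0 450.0 bodytop near 466.0 base near 466.0
0 cap c [363. 349.] cap far/near 264.0 434.0 bodytop near 456.0 base near 501.0
10 cap c [361. 335.] cap far/near 255.0 417.0 bodytop near 444.0 base near 532.0
20 cap c [359. 322.] cap far/near 249.0 397.0 bodytop near 429.0 base near 559.0
```

```bash
python3 -c "
from h import *
rc((-.05,-.2098,.068),-39,n=3)
"
```

```text
total d [ 0.01  -0.     0.012] rv [0.001 0.001 0.002] rows 3
[[0.003, -0.0, 0.004], [0.0, 0.0, 0.001]]
[[0.006, -0.0, 0.008], [0.001, 0.001, 0.001]]
[[0.01, -0.0, 0.012], [0.001, 0.001, 0.002]]
```

>>> step_arm --increments '[[[0.003,0,0.004],[0,0,0]],[[0.006,0,0.008],[0,0,0]],[[0.009,0,0.011],[0,0,0]],[[0.009,0,0.011],[0,0,0]]]'

```text
time: 8.0
ee_pos: [0.4952, -0.1433, 0.0644]
eef_rot: [0.941, 0.033, -0.337, 0.012]
ft_force: [-5.5, 0.3, 17.3]
width: 0.0573
```

```bash
python3 -c "
from h import *
st();sc()
"
```

```text
t 8.0 q [0.47, 0.83, -0.56, 1.33, 0.4, 1.8, -1.64] graspL [-0.0445, -0.2098, 0.0791] tilt -39.4 yaw 0.071 w 0.0573 F [-5.5, 0.3, 17.3]
C [-0.0515, -0.2098, 0.0706]
```

>>> step_arm --increments '[[[0,0,-0.001],[0,0,0]],[[0,0,-0.001],[0,0,0]],[[0,0,-0.001],[0,0,0]],[[0,0,-0.001],[0,0,0]]]' --hand -1

```text
time: 8.4
ee_pos: [0.4957, -0.1432, 0.0648]
eef_rot: [0.941, 0.034, -0.337, 0.012]
ft_force: [0.8, 1.0, 0.3]
width: 0.0815
```

```bash
python3 -c "
from h import *
st();sc()
rc((-.04,-.2098,.14),-15,n=4)
"
```

```text
t 8.4 q [0.47, 0.83, -0.56, 1.33, 0.4, 1.8, -1.64] graspL [-0.0439, -0.2097, 0.0794] tilt -39.4 yaw 0.071 w 0.0815 F [0.8, 1.0, 0.3]
C [-0.0509, -0.2097, 0.071]
total d [-0.032  0.    -0.061] rv [0.001 0.426 0.002] rows 4
[[-0.008, 0.0, -0.015], [0.0, 0.107, 0.001]]
[[-0.016, 0.0, -0.03], [0.0, 0.213, 0.001]]
[[-0.024, 0.0, -0.045], [0.0, 0.32, 0.002]]
[[-0.032, 0.0, -0.061], [0.001, 0.426, 0.002]]
```

>>> step_arm --increments '[[[-0.025,0,-0.031],[0,0,0]],[[-0.05,0,-0.062],[0,0,0]],[[-0.052,0,-0.066],[0,0.12,0]],[[-0.055,0,-0.066],[0,0.26,0]],[[-0.055,0,-0.066],[0,0.4,0]]]'

```text
time: 8.9
ee_pos: [0.4961, -0.1431, 0.1512]
eef_rot: [0.989, 0.035, -0.14, 0.005]
ft_force: [-0.4, -0.1, -0.1]
width: 0.0874
```

```bash
python3 -c "
from h import *
st();sc()
rc((-.026,-.005,.12),20)
c=cam('scene');crop(c,110,120,390,330,2.8,'s6')
"
```

```text
t 8.9 q [0.68, 0.44, -0.68, 1.58, 0.29, 1.5, -1.55] graspL [-0.0503, -0.2096, 0.1694] tilt -16.1 yaw 0.072 w 0.0874 F [-0.4, -0.1, -0.1]
C [-0.0534, -0.2096, 0.1589]
total d [ 0.042 -0.205  0.028] rv [0.    0.631 0.003] rows 5
[[0.009, -0.041, 0.006], [0.0, 0.126, 0.001]]
[[0.017, -0.082, 0.012], [0.0, 0.252, 0.001]]
[[0.026, -0.123, 0.018], [0.0, 0.378, 0.002]]
[[0.034, -0.164, 0.023], [0.0, 0.504, 0.002]]
[[0.042, -0.205, 0.028], [0.0, 0.631, 0.003]]
```

View pics/s6.png

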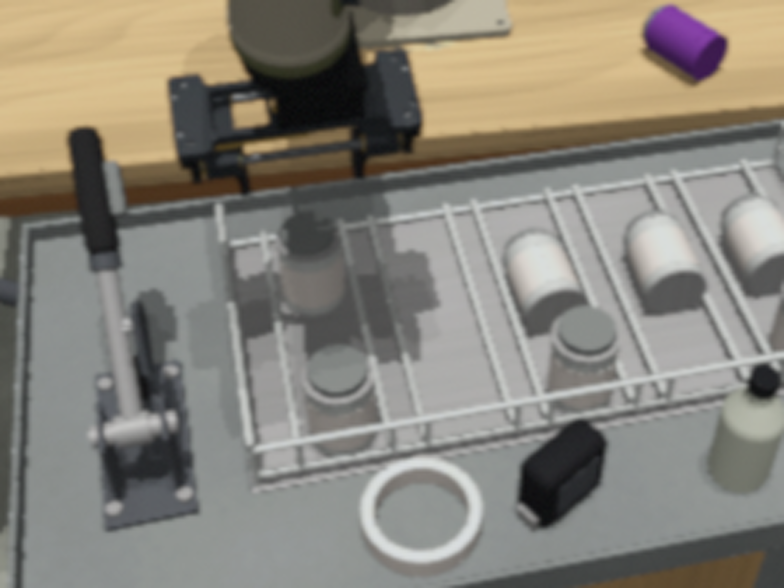

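```bash
python3 -c "
from h import *
rc((-.026,-.005,.10),10)
"
```

```text
total d [ 0.048 -0.206  0.048] rv [0.003 0.448 0.002] rows 5
[[0.01, -0.041, 0.01], [0.001, 0.09, 0.0]]
[[0.019, -0.082, 0.02], [0.001, 0.179, 0.001]]
[[0.029, -0.123, 0.029], [0.002, 0.269, 0.001]]
[[0.038, -0.164, 0.039], [0.003, 0.358, 0.001]]
[[0.048, -0.206, 0.048], [0.003, 0.448, 0.002]]
```

>>> step_arm --increments '[[[0.01,-0.041,0],[0,0.09,0]],[[0.02,-0.082,0.01],[0,0.18,0]],[[0.029,-0.123,0.02],[0,0.27,0]],[[0.038,-0.164,0.035],[0,0.36,0]],[[0.048,-0.204,0.048],[0,0.448,0]]]'

```text
time: 9.45
ee_pos: [0.5131, 0.0632, 0.092]
eef_rot: [0.995, 0.035, 0.089, -0.002]
ft_force: [0.9, 0.3, -0.2]
width: 0.0871
```

```bash
python3 -c "
from h import *
st();sc()
rc((-.026,-.005,.032),10)
"
```

```text
t 9.45 q [0.57, 0.17, -0.85, 2.02, 0.22, 0.84, -1.89] graspL [-0.0278, -0.0049, 0.1107] tilt 10.2 yaw 0.071 w 0.0871 F [0.9, 0.3, -0.2]
C [-0.0258, -0.005, 0.0998]
total d [-0.012 -0.     0.067] rv [ 0.003 -0.004  0.002] rows 2
[[-0.006, -0.0, 0.033], [0.001, -0.002, 0.001]]
[[-0.012, -0.0, 0.067], [0.003, -0.004, 0.002]]
```

>>> step_arm --increments '[[[-0.004,0,0.022],[0,0,0]],[[-0.008,0,0.044],[0,0,0]],[[-0.012,0,0.066],[0,0,0]],[[-0.012,0,0.066],[0,0,0]]]'

```text
time: 9.85
ee_pos: [0.511, 0.063, 0.0224]
eef_rot: [0.996, 0.036, 0.087, -0.002]
ft_force: [0.9, 1.1, 0.1]
width: 0.087
```

```bash
python3 -c "
from h import *
st();sc()
"
```

```text
t 9.85 q [0.5, 0.3, -0.79, 2.07, 0.37, 0.72, -2.02] graspL [-0.0298, -0.0051, 0.0412] tilt 9.9 yaw 0.071 w 0.087 F [0.9, 1.1, 0.1]
C [-0.0279, -0.0051, 0.0303]
```

>>> step_arm --increments '[[[0,0,0],[0,0,0]],[[0,0,0],[0,0,0]],[[0,0,0],[0,0,0]],[[0,0,0],[0,0,0]],[[0,0,0],[0,0,0]]]' --hand 1 --grip_force 25

```text
time: 10.35
ee_pos: [0.5114, 0.0629, 0.023]
eef_rot: [0.996, 0.036, 0.087, -0.002]
ft_force: [-1.1, -0.8, 4.5]
width: 0.0574
```

```bash
python3 -c "
from h import *
st();sc()
rc((-.035,-.005,.10),0)
"
```

```text
t 10.35 q [0.5, 0.29, -0.79, 2.07, 0.37, 0.72, -2.02] graspL [-0.0294, -0.0052, 0.0417] tilt 10.0 yaw 0.071 w 0.0574 F [-1.1, -0.8, 4.5]
C [-0.0275, -0.0052, 0.0309]
total d [ 0.003 -0.    -0.069] rv [ 0.003 -0.174  0.002] rows 2
[[0.002, -0.0, -0.035], [0.001, -0.087, 0.001]]
[[0.003, -0.0, -0.069], [0.003, -0.174, 0.002]]
```

>>> step_arm --increments '[[[0.004,0,-0.02],[0,0,0]],[[0.006,0,-0.045],[0,-0.08,0]],[[0.003,0,-0.069],[0,-0.174,0]],[[0.003,0,-0.069],[0,-0.174,0]]]'

```text
time: 10.75
ee_pos: [0.5047, 0.0628, 0.0943]
eef_rot: [0.999, 0.035, 0.001, 0.001]
ft_force: [0.7, -0.2, -1.9]
width: 0.0578
```

```bash
python3 -c "
from h import *
st();sc()
c=cam('scene');crop(c,230,150,410,290,4,'s7')
c=cam('top');crop(c,200,150,320,260,5,'t7')
"
```

```text
t 10.75 q [0.52, 0.3, -0.83, 1.88, 0.25, 1.07, -1.91] graspL [-0.0328, -0.0048, 0.1133] tilt 0.1 yaw 0.07 w 0.0578 F [0.7, -0.2, -1.9]
C [-0.0328, -0.0049, 0.1023]
```

View pics/s7.png

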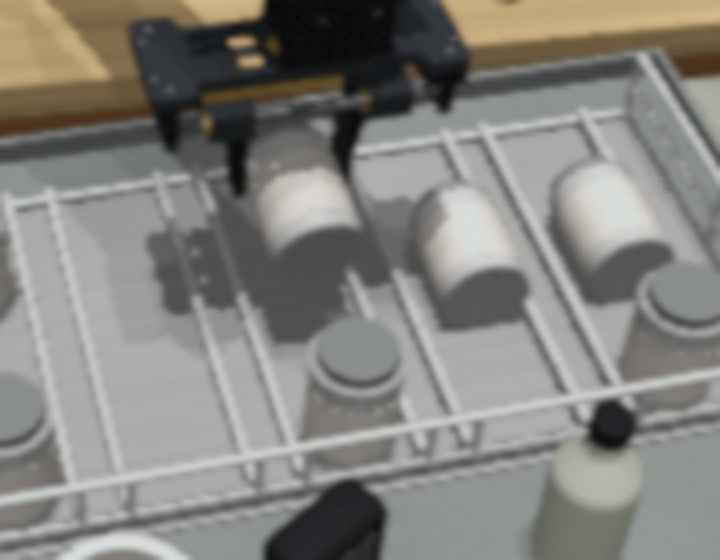

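View pics/t7.png

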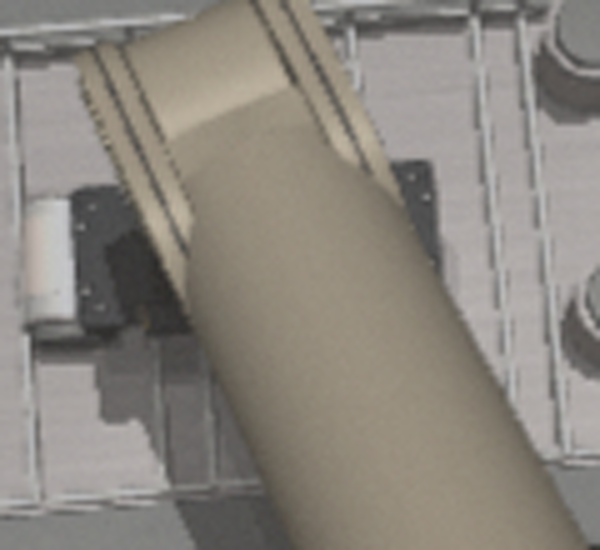

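>>> step_arm --increments '[[[0,0,0],[0,-0.14,0]],[[-0.002,0,0],[0,-0.28,0]],[[-0.004,0,0],[0,-0.42,0]],[[-0.006,0,0],[0,-0.56,0]],[[-0.006,0,0],[0,-0.68,0]]]'

```text
time: 11.35
ee_pos: [0.4962, 0.062, 0.0895]
eef_rot: [0.942, 0.033, -0.335, 0.014]
ft_force: [1.1, 1.0, -2.4]
width: 0.0578
```

```bash
python3 -c "
from h import *
st();sc()
c=cam('scene');crop(c,230,150,410,290,4,'s8')
c=cam('top');crop(c,200,150,320,260,5,'t8')
"
```

```text
t 11.35 q [0.26, 0.82, -0.69, 1.34, 0.27, 1.81, -1.95] graspL [-0.0293, -0.005, 0.1042] tilt -39.2 yaw 0.071 w 0.0578 F [1.1, 1.0, -2.4]
C [-0.0363, -0.005, 0.0957]
```

View pics/t8.png

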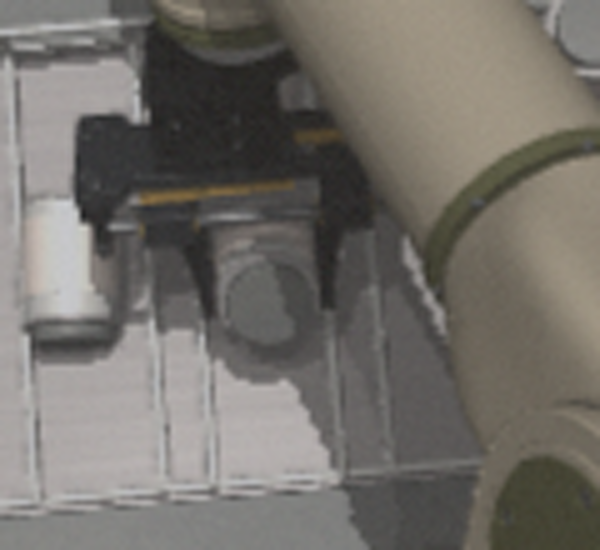

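View pics/s8.png

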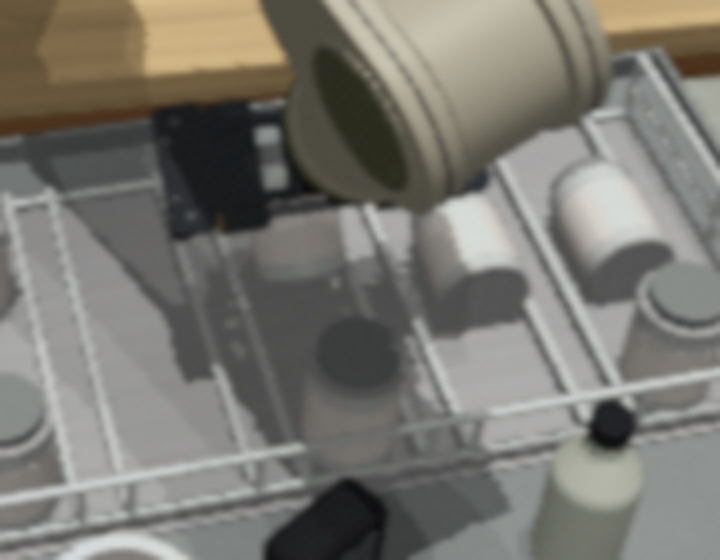

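```bash
cat >> h.py <<'E'
def leans(C,s,x0,y0,k,ls=(-50,-40,-30,-20,-10,0,10,20,30)):
    c=cam('top')
    for lean in ls:
        t=np.radians(lean); ax=np.array([np.sin(t),0,np.cos(t)]); ex=np.array([np.cos(t),0,-np.sin(t)])
        f=lambda q,rr:np.round((proj(c,L(*(np.array(C)+ax*(q-s)+ex*rr)))-[x0,y0])*k)
        print(lean,'cap c',f(.086,0),'far/near',f(.086,.0245)[1],f(.086,-.0245)[1],'bodytop far/near',f(.076,.029)[1],f(.076,-.029)[1],'base far/near',f(0,.029)[1],f(0,-.029)[1])
E
python3 -c "
from h import *
leans((-.0363,-.005,.0957),.063,200,150,5)"
```

```text
-50 cap c [267. 311.] far/near 276.0 344.0 bodytop far/near 259.0 339.0 base far/near 178.0 256.0
-40 cap c [266. 305.] far/near 266.0 343.0 bodytop far/near 250.0 341.0 base far/near 189.0 276.0
-30 cap c [265. 298.] far/near 256.0 339.0 bodytop far/near 243.0 341.0 base far/near 203.0 297.0
-20 cap c [265. 291.] far/near 248.0 334.0 bodytop far/near 237.0 339.0 base far/near 220.0 317.0
-10 cap c [264. 284.] far/near 240.0 328.0 bodytop far/near 233.0 336.0 base far/near 238.0 336.0
0 cap c [263. 277.] far/near 234.0 320.0 bodytop far/near 230.0 331.0 base far/near 257.0 353.0
10 cap c [263. 270.] far/near 229.0 311.0 bodytop far/near 229.0 325.0 base far/near 277.0 369.0
20 cap c [263. 263.] far/near 226.0 301.0 bodytop far/near 229.0 317.0 base far/near 298.0 383.0
30 cap c [262. 258.] far/near 225.0 291.0 bodytop far/near 231.0 309.0 base far/near 318.0 394.0
```

```bash
python3 -c "
from h import *
rc((-.04,-.005,.080),-48,n=4)
"
```

```text
total d [0.005 0.001 0.013] rv [ 0.003 -0.157  0.   ] rows 4
[[0.001, 0.0, 0.003], [0.001, -0.039, 0.0]]
[[0.002, 0.0, 0.006], [0.001, -0.079, 0.0]]
[[0.004, 0.0, 0.01], [0.002, -0.118, 0.0]]
[[0.005, 0.001, 0.013], [0.003, -0.157, 0.0]]
```

>>> step_arm --increments '[[[0.001,0,0.003],[0,-0.04,0]],[[0.003,0,0.006],[0,-0.08,0]],[[0.005,0,0.01],[0,-0.12,0]],[[0.006,0,0.014],[0,-0.157,0]],[[0.006,0,0.014],[0,-0.157,0]]]'

```text
time: 12.0
ee_pos: [0.4911, 0.0621, 0.0722]
eef_rot: [0.913, 0.032, -0.406, 0.016]
ft_force: [-0.0, 0.7, -2.1]
width: 0.0578
```

```bash
python3 -c "
from h import *
st();sc()
c=cam('top');crop(c,200,150,320,260,5,'t9')
leans((-.04,-.005,.080),.063,200,150,5,(-30,-20,-10,0,10))
"
```

```text
t 12.0 q [0.22, 0.94, -0.66, 1.24, 0.26, 1.93, -1.96] graspL [-0.0323, -0.0046, 0.085] tilt -48.0 yaw 0.071 w 0.0578 F [-0.0, 0.7, -2.1]
C [-0.0405, -0.0046, 0.0776]
-30 cap c [267. 310.] far/near 269.0 351.0 bodytop far/near 255.0 352.0 base far/near 216.0 308.0
-20 cap c [266. 303.] far/near 260.0 346.0 bodytop far/near 249.0 350.0 base far/near 232.0 327.0
-10 cap c [266. 296.] far/near 252.0 339.0 bodytop far/near 245.0 347.0 base far/near 250.0 346.0
0 cap c [265. 289.] far/near 246.0 332.0 bodytop far/near 242.0 342.0 base far/near 269.0 364.0
10 cap c [265. 282.] far/near 242.0 323.0 bodytop far/near 241.0 336.0 base far/near 289.0 380.0
```

View pics/t9.png

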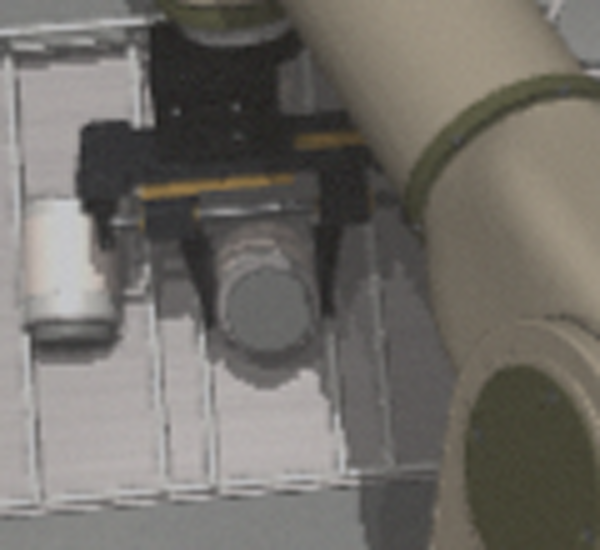

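>>> step_arm --increments '[[[0,0,0],[0,0,0]],[[0.002,0,0.002],[0,0,0]],[[0.002,0,0.002],[0,0,0]],[[0.002,0,0.002],[0,0,0]]]' --grip_force 4

```text
time: 12.5
ee_pos: [0.4915, 0.0623, 0.0705]
eef_rot: [0.914, 0.032, -0.405, 0.015]
ft_force: [-0.2, 0.5, -2.1]
width: 0.0577
```

```bash
python3 -c "
from h import *
st();sc()
c=cam('top');crop(c,200,150,320,260,5,'t10')
"
```

```text
t 12.5 q [0.22, 0.94, -0.66, 1.24, 0.26, 1.92, -1.96] graspL [-0.0319, -0.0044, 0.0832] tilt -47.8 yaw 0.071 w 0.0577 F [-0.2, 0.5, -2.1]
C [-0.04, -0.0044, 0.0758]
```

View pics/t10.png

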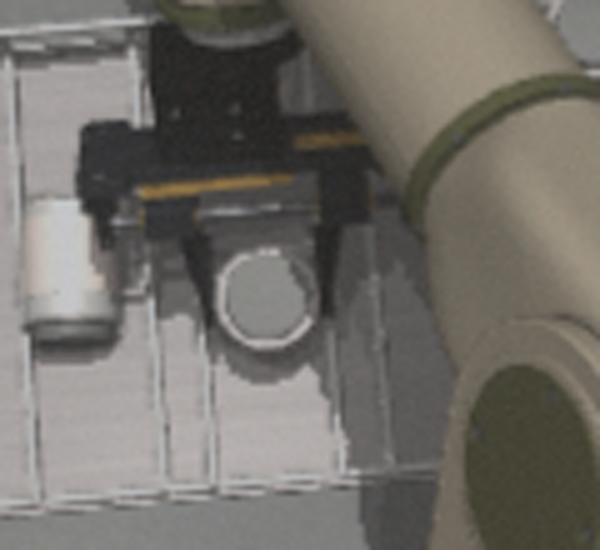

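>>> step_arm --increments '[[[0.002,0,0.002],[0,0,0]],[[0.005,0,0.004],[0,0,0]],[[0.007,0,0.006],[0,0,0]],[[0.007,0,0.006],[0,0,0]]]'

```text
time: 12.95
ee_pos: [0.492, 0.0624, 0.0613]
eef_rot: [0.914, 0.032, -0.405, 0.015]
ft_force: [1.6, -0.3, 2.3]
width: 0.0578
```

```bash
python3 -c "
from h import *
st();sc()
"
```

```text
t 12.95 q [0.22, 0.95, -0.65, 1.24, 0.27, 1.91, -1.95] graspL [-0.0315, -0.0043, 0.074] tilt -47.8 yaw 0.071 w 0.0578 F [1.6, -0.3, 2.3]
C [-0.0396, -0.0044, 0.0667]
```

>>> step_arm --increments '[[[0,0,0],[0,0,0]],[[0,0,0],[0,0,0]],[[0,0,0],[0,0,0]],[[0,0,0],[0,0,0]]]' --hand -1

```text
time: 13.35
ee_pos: [0.4919, 0.0624, 0.0612]
eef_rot: [0.913, 0.032, -0.405, 0.015]
ft_force: [-0.4, -0.5, -0.3]
width: 0.0814
```

>>> step_arm --increments '[[[-0.03,0,-0.027],[0,0,0]],[[-0.06,0,-0.054],[0,0,0]],[[-0.066,0,-0.06],[0,0.14,0]],[[-0.067,0,-0.06],[0,0.28,0]],[[-0.067,0,-0.06],[0,0.42,0]]]'

```text
time: 13.85
ee_pos: [0.4922, 0.0628, 0.1518]
eef_rot: [0.979, 0.035, -0.202, 0.008]
ft_force: [0.1, -0.0, 0.5]
width: 0.0871
```

```bash
python3 -c "
from h import *
st();sc()
c=cam('top');crop(c,135,95,415,280,2.8,'t11')
rc((-.029,.109,.12),5)
"
```

```text
t 13.85 q [0.37, 0.54, -0.76, 1.52, 0.24, 1.62, -1.92] graspL [-0.0377, -0.0039, 0.1692] tilt -23.4 yaw 0.072 w 0.0871 F [0.1, -0.0, 0.5]
C [-0.0421, -0.0039, 0.1591]
total d [ 0.033 -0.112  0.03 ] rv [0.004 0.486 0.005] rows 4
[[0.008, -0.028, 0.008], [0.001, 0.121, 0.001]]
[[0.017, -0.056, 0.016], [0.002, 0.243, 0.002]]
[[0.025, -0.084, 0.023], [0.003, 0.364, 0.003]]
[[0.033, -0.112, 0.03], [0.004, 0.486, 0.005]]
```

View pics/t11.png

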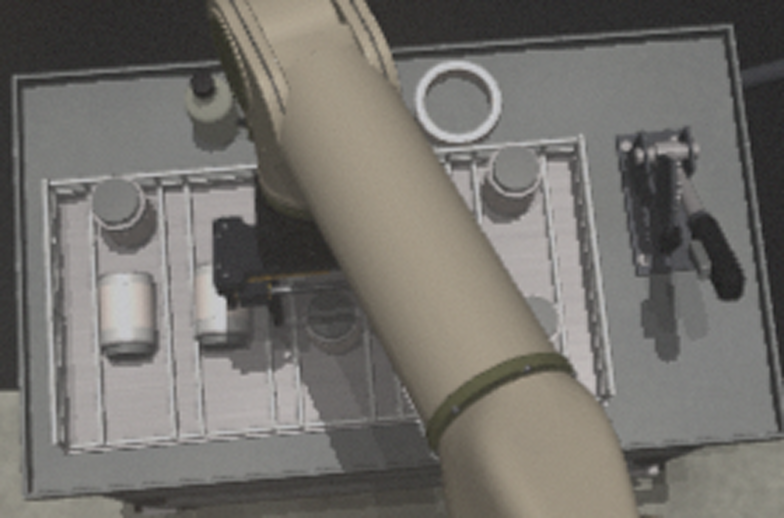

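```bash
python3 -c "
from h import *
rc((-.029,.109,.11),-10,c=.005)
"
```

```text
total d [ 0.034 -0.112  0.037] rv [0.005 0.224 0.004] rows 3
[[0.011, -0.037, 0.013], [0.002, 0.075, 0.001]]
[[0.023, -0.075, 0.025], [0.003, 0.149, 0.003]]
[[0.034, -0.112, 0.037], [0.005, 0.224, 0.004]]
```

>>> step_arm --increments '[[[0.011,-0.037,0.005],[0,0.075,0]],[[0.023,-0.075,0.02],[0,0.15,0]],[[0.034,-0.111,0.037],[0,0.224,0]],[[0.034,-0.111,0.037],[0,0.224,0]],[[0.034,-0.111,0.037],[0,0.224,0]]]'

```text
time: 14.4
ee_pos: [0.4988, 0.1756, 0.1054]
eef_rot: [0.995, 0.038, -0.088, 0.005]
ft_force: [0.7, 0.0, 0.9]
width: 0.0869
```

```bash
python3 -c "
from h import *
st();sc(.005)
rc((-.029,.109,.034),-10,c=.005)
c=cam('scene');crop(c,230,150,410,290,4,'s12')
"
```

```text
t 14.4 q [0.25, 0.48, -0.81, 1.67, 0.28, 1.31, -2.12] graspL [-0.0276, 0.1082, 0.1242] tilt -10.1 yaw 0.076 w 0.0869 F [0.7, 0.0, 0.9]
C [-0.03, 0.1082, 0.1104]
total d [ 0.014 -0.001  0.075] rv [0.005 0.001 0.006] rows 2
[[0.007, -0.001, 0.038], [0.003, 0.001, 0.003]]
[[0.014, -0.001, 0.075], [0.005, 0.001, 0.006]]
```

View pics/s12.png

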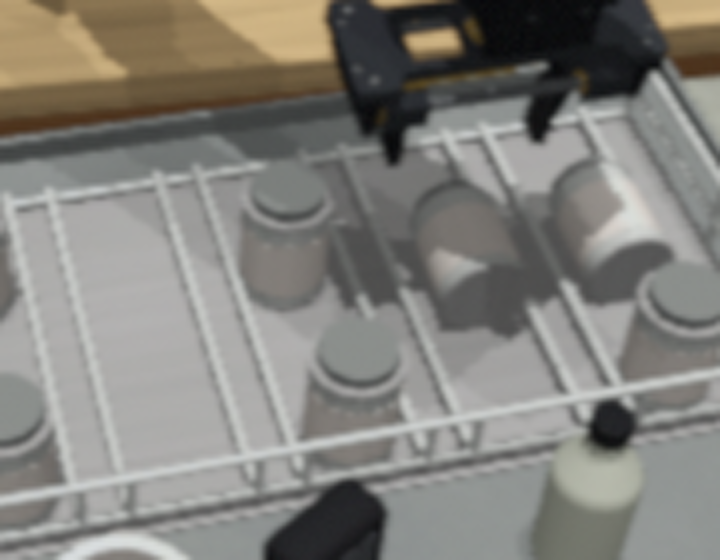

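>>> step_arm --increments '[[[0.005,-0.001,0.026],[0,0,0]],[[0.01,-0.001,0.052],[0,0,0.004]],[[0.014,-0.001,0.074],[0.003,0,0.006]],[[0.014,-0.001,0.074],[0.003,0,0.006]]]'

```text
time: 14.85
ee_pos: [0.4995, 0.1731, 0.0278]
eef_rot: [0.995, 0.032, -0.09, 0.005]
ft_force: [0.3, -1.4, -0.1]
width: 0.0872
```

```bash
python3 -c "
from h import *
st();sc(.005)
c=cam('scene');crop(c,230,150,410,290,4,'s13')
"
```

```text
t 14.85 q [0.22, 0.57, -0.77, 1.72, 0.34, 1.18, -2.16] graspL [-0.027, 0.1056, 0.0465] tilt -10.3 yaw 0.065 w 0.0872 F [0.3, -1.4, -0.1]
C [-0.0295, 0.1055, 0.0328]
```

View pics/s13.png

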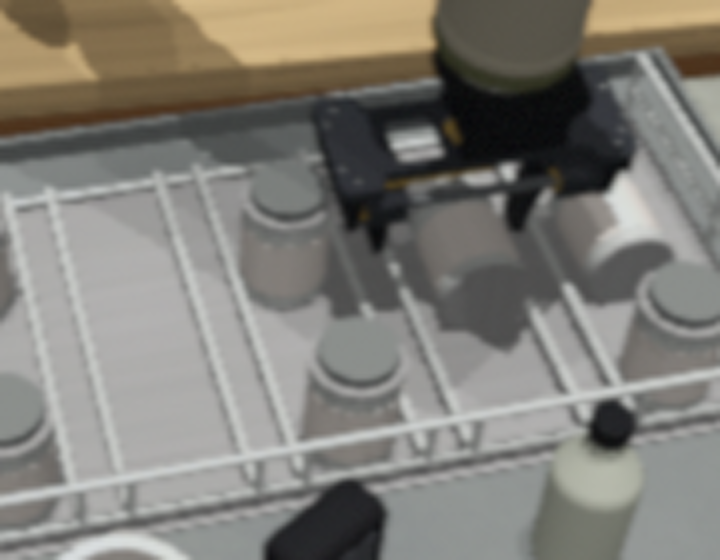

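>>> step_arm --increments '[[[0,0,0],[0,0,0]],[[0,0,0],[0,0,0]],[[0,0,0],[0,0,0]],[[0,0,0],[0,0,0]],[[0,0,0],[0,0,0]]]' --hand 1 --grip_force 20

```text
time: 15.4
ee_pos: [0.5006, 0.174, 0.03]
eef_rot: [0.996, 0.033, -0.089, 0.004]
ft_force: [0.0, 0.4, 3.8]
width: 0.0574
```

```bash
python3 -c "
from h import *
st();sc(.005)
rc((-.035,.107,.10),-15,c=.005)
"
```

```text
t 15.4 q [0.22, 0.57, -0.77, 1.72, 0.34, 1.18, -2.16] graspL [-0.0259, 0.1064, 0.0487] tilt -10.2 yaw 0.066 w 0.0574 F [0.0, 0.4, 3.8]
C [-0.0284, 0.1064, 0.0349]
total d [-0.018 -0.    -0.063] rv [ 0.002 -0.084 -0.004] rows 2
[[-0.009, -0.0, -0.031], [0.001, -0.042, -0.002]]
[[-0.018, -0.0, -0.063], [0.002, -0.084, -0.004]]
```

>>> step_arm --increments '[[[-0.004,0,-0.02],[0,0,0]],[[-0.009,0,-0.042],[0,0,0]],[[-0.015,0,-0.066],[0,-0.08,0]],[[-0.015,0,-0.066],[0,-0.08,0]],[[-0.015,0,-0.066],[0,-0.08,0]]]'

```text
time: 15.9
ee_pos: [0.4976, 0.174, 0.0968]
eef_rot: [0.991, 0.032, -0.128, 0.006]
ft_force: [-1.1, 0.7, -3.1]
width: 0.0576
```

>>> step_arm --increments '[[[0,0,0],[0,-0.14,0]],[[0,0,0],[0,-0.28,0]],[[0,0,0],[0,-0.4,0]],[[0,0,0],[0,-0.4,0]]]'

```text
time: 16.3
ee_pos: [0.4967, 0.173, 0.0914]
eef_rot: [0.945, 0.03, -0.326, 0.013]
ft_force: [-0.6, -0.4, -3.4]
width: 0.0573
```

```bash
python3 -c "
from h import *
st();sc(.005)
c=cam('top');crop(c,160,150,280,260,5,'t14')
s=r.read_state();R0=Ro.from_quat(s['eef_rot']).as_matrix()
leans(toL(s['ee_pos']-R0[:,2]*.005),.063,160,150,5)
"
```

```text
t 16.3 q [0.12, 0.85, -0.72, 1.28, 0.22, 1.79, -2.11] graspL [-0.0215, 0.1057, 0.1063] tilt -38.1 yaw 0.064 w 0.0573 F [-0.6, -0.4, -3.4]
C [-0.0301, 0.1057, 0.0953]
-50 cap c [265. 316.] far/near 281.0 349.0 bodytop far/near 264.0 344.0 base far/near 182.0 261.0
-40 cap c [264. 310.] far/near 271.0 348.0 bodytop far/near 255.0 345.0 base far/near 194.0 281.0
-30 cap c [263. 303.] far/near 261.0 344.0 bodytop far/near 248.0 346.0 base far/near 208.0 301.0
-20 cap c [262. 296.] far/near 252.0 339.0 bodytop far/near 242.0 344.0 base far/near 224.0 321.0
-10 cap c [262. 289.] far/near 245.0 333.0 bodytop far/near 237.0 341.0 base far/near 242.0 340.0
0 cap c [261. 282.] far/near 238.0 325.0 bodytop far/near 234.0 336.0 base far/near 262.0 358.0
10 cap c [261. 275.] far/near 234.0 316.0 bodytop far/near 233.0 330.0 base far/near 282.0 374.0
20 cap c [261. 268.] far/near 231.0 306.0 bodytop far/near 234.0 322.0 base far/near 302.0 388.0
30 cap c [261. 262.] far/near 230.0 296.0 bodytop far/near 236.0 314.0 base far/near 322.0 399.0
```

View pics/t14.png

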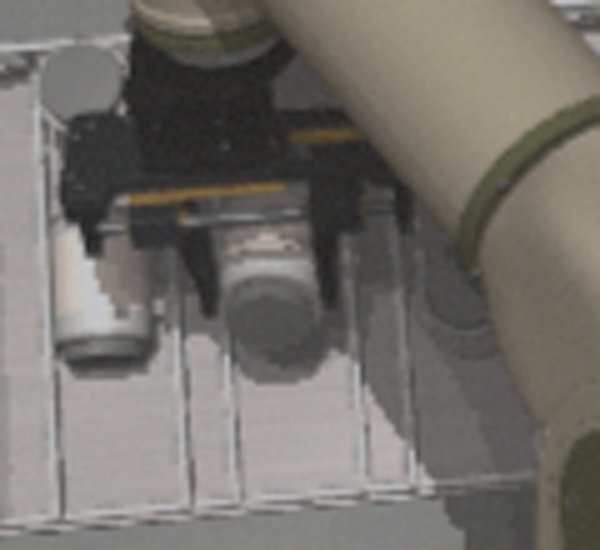

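```bash
python3 -c "
from h import *
rc((-.036,.1057,.083),-48,c=.005,n=3)
"
```

```text
total d [0.004 0.001 0.016] rv [-0.    -0.182 -0.004] rows 3
[[0.001, 0.0, 0.006], [-0.0, -0.061, -0.001]]
[[0.003, 0.001, 0.011], [-0.0, -0.121, -0.003]]
[[0.004, 0.001, 0.016], [-0.0, -0.182, -0.004]]
```

>>> step_arm --increments '[[[0.001,0,0.005],[0,-0.06,0]],[[0.003,0,0.01],[0,-0.12,0]],[[0.004,0,0.015],[0,-0.18,0]],[[0.004,0,0.015],[0,-0.18,0]]]'

```text
time: 16.8
ee_pos: [0.4904, 0.1739, 0.08]
eef_rot: [0.914, 0.03, -0.405, 0.015]
ft_force: [-0.2, 0.0, -3.6]
width: 0.0569
```

>>> step_arm --increments '[[[0,0,0],[0,0,0]],[[0,0,0],[0,0,0]],[[0,0,0],[0,0,0]],[[0,0,0],[0,0,0]]]' --grip_force 5

```text
time: 17.2
ee_pos: [0.4906, 0.1739, 0.0807]
eef_rot: [0.914, 0.03, -0.404, 0.015]
ft_force: [0.0, -0.1, -2.3]
width: 0.0577
```

```bash
python3 -c "
from h import *
st();sc(.005)
c=cam('top');crop(c,160,150,280,260,5,'t15')
s=r.read_state();R0=Ro.from_quat(s['eef_rot']).as_matrix()
leans(toL(s['ee_pos']-R0[:,2]*.005),.063,160,150,5,(-40,-30,-20,-10,0,10))
"
```

```text
t 17.2 q [0.07, 0.98, -0.69, 1.17, 0.19, 1.92, -2.11] graspL [-0.0251, 0.107, 0.0935] tilt -47.7 yaw 0.066 w 0.0577 F [0.0, -0.1, -2.3]
C [-0.0355, 0.107, 0.0841]
-40 cap c [267. 324.] far/near 286.0 361.0 bodytop far/near 270.0 359.0 base far/near 208.0 294.0
-30 cap c [266. 317.] far/near 276.0 358.0 bodytop far/near 263.0 359.0 base far/near 222.0 314.0
-20 cap c [265. 310.] far/near 267.0 353.0 bodytop far/near 257.0 358.0 base far/near 238.0 334.0
-10 cap c [265. 303.] far/near 259.0 347.0 bodytop far/near 252.0 355.0 base far/near 256.0 353.0
0 cap c [264. 296.] far/near 253.0 339.0 bodytop far/near 249.0 350.0 base far/near 276.0 371.0
10 cap c [264. 289.] far/near 249.0 330.0 bodytop far/near 248.0 344.0 base far/near 295.0 387.0
```

View pics/t15.png

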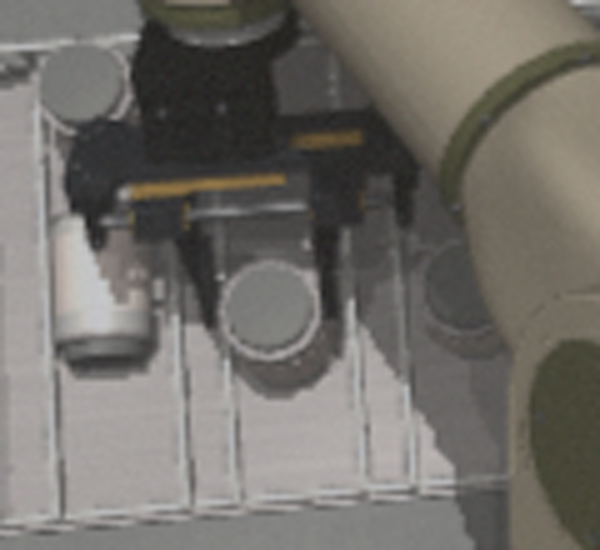

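>>> step_arm --increments '[[[0.004,0,0.003],[0,0,0]],[[0.008,0,0.007],[0,0,0]],[[0.012,0,0.01],[0,0,0]],[[0.012,0,0.01],[0,0,0]]]'

```text
time: 17.7
ee_pos: [0.4908, 0.1738, 0.0645]
eef_rot: [0.914, 0.03, -0.405, 0.015]
ft_force: [-1.2, -0.8, 0.7]
width: 0.0578
```

```bash
python3 -c "
from h import *
st();sc(.005)
c=cam('top');crop(c,160,150,280,260,5,'t16')
"
```

```text
t 17.7 q [0.07, 1.0, -0.69, 1.17, 0.2, 1.9, -2.1] graspL [-0.0249, 0.1069, 0.0772] tilt -47.9 yaw 0.067 w 0.0578 F [-1.2, -0.8, 0.7]
C [-0.0353, 0.1069, 0.0679]
```

View pics/t16.png

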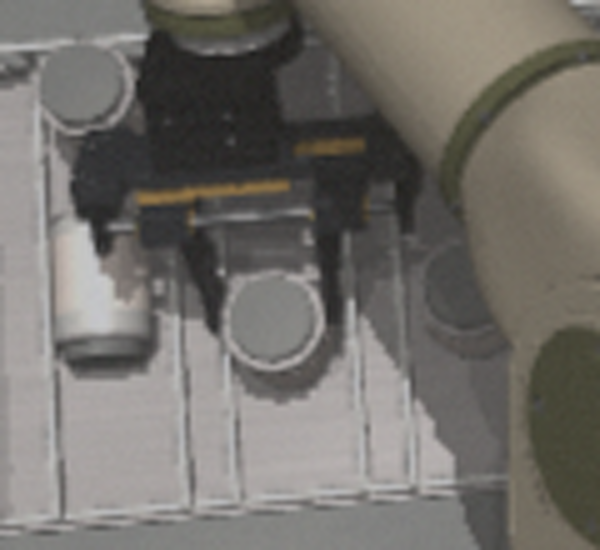

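Contact made. Open and rise.

>>> step_arm --increments '[[[0,0,0],[0,0,0]],[[0,0,0],[0,0,0]],[[0,0,0],[0,0,0]],[[0,0,0],[0,0,0]]]' --hand -1

```text
time: 18.15
ee_pos: [0.491, 0.1739, 0.0645]
eef_rot: [0.914, 0.03, -0.405, 0.015]
ft_force: [-0.5, -0.3, -0.1]
width: 0.0814
```

>>> step_arm --increments '[[[-0.03,0,-0.027],[0,0,0]],[[-0.06,0,-0.054],[0,0,0]],[[-0.066,0,-0.06],[0,0.14,0]],[[-0.067,0,-0.06],[0,0.28,0]],[[-0.067,0,-0.06],[0,0.42,0]]]'

```text
time: 18.65
ee_pos: [0.4912, 0.1745, 0.1552]
eef_rot: [0.979, 0.032, -0.202, 0.008]
ft_force: [-0.7, 0.2, 1.3]
width: 0.0872
```

```bash
python3 -c "
from h import *
st();sc()
c=cam('top');crop(c,135,95,415,280,2.8,'t17')
rc((-.029,.212,.12),-10,c=.005)
"
```

```text
t 18.65 q [0.2, 0.59, -0.78, 1.45, 0.21, 1.62, -2.1] graspL [-0.031, 0.1076, 0.1726] tilt -23.3 yaw 0.067 w 0.0872 F [-0.7, 0.2, 1.3]
C [-0.0354, 0.1076, 0.1625]
total d [ 0.026 -0.103  0.034] rv [0.004 0.223 0.001] rows 3
[[0.009, -0.034, 0.011], [0.001, 0.074, 0.0]]
[[0.017, -0.069, 0.023], [0.003, 0.149, 0.0]]
[[0.026, -0.103, 0.034], [0.004, 0.223, 0.001]]
```

View pics/t17.png

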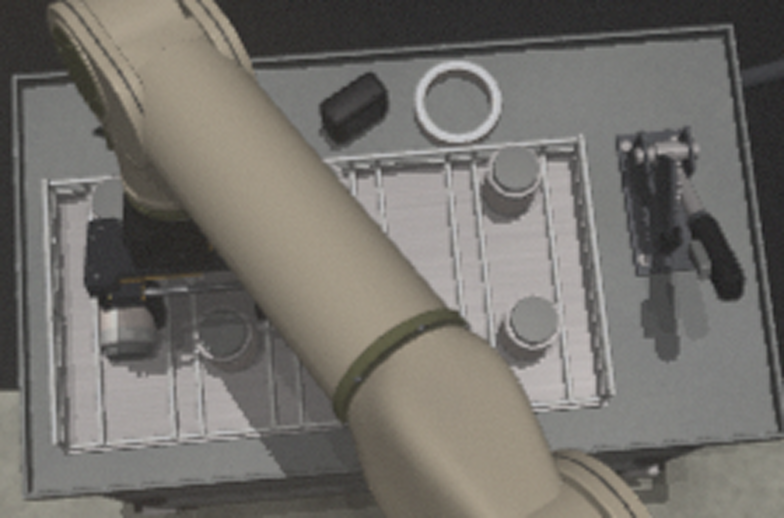

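>>> step_arm --increments '[[[0.009,-0.034,0.005],[0,0.074,0]],[[0.017,-0.069,0.018],[0,0.149,0]],[[0.026,-0.102,0.034],[0,0.223,0]],[[0.026,-0.102,0.034],[0,0.223,0]],[[0.026,-0.102,0.034],[0,0.223,0]]]'

```text
time: 19.2
ee_pos: [0.4922, 0.2784, 0.115]
eef_rot: [0.995, 0.036, -0.088, 0.005]
ft_force: [0.8, 0.3, 0.0]
width: 0.0872
```

```bash
python3 -c "
from h import *
st();sc(.005)
rc((-.029,.211,.034),-10,c=.005)
c=cam('scene');crop(c,280,150,460,290,4,'s18')
"
```

```text
t 19.2 q [0.06, 0.54, -0.81, 1.57, 0.29, 1.34, -2.29] graspL [-0.0271, 0.2112, 0.1337] tilt -10.1 yaw 0.073 w 0.0872 F [0.8, 0.3, 0.0]
C [-0.0296, 0.2111, 0.1199]
total d [ 0.016 -0.     0.084] rv [0.005 0.001 0.003] rows 2
[[0.008, -0.0, 0.042], [0.002, 0.001, 0.001]]
[[0.016, -0.0, 0.084], [0.005, 0.001, 0.003]]
```

View pics/s18.png

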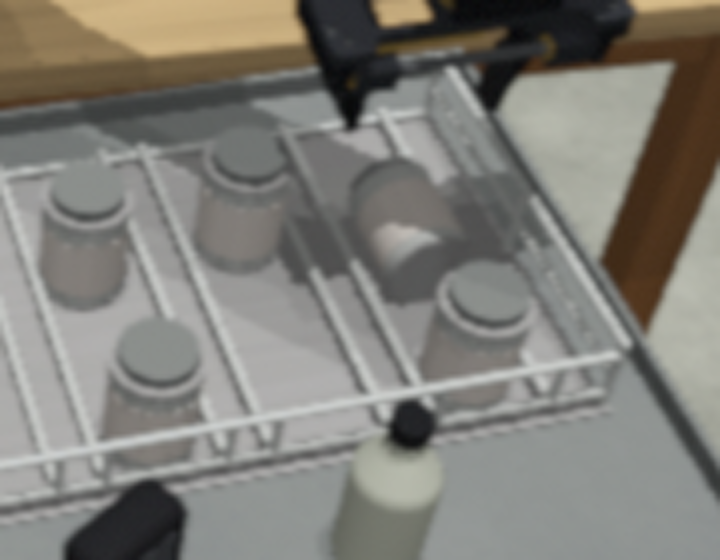

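>>> step_arm --increments '[[[0.005,0,0.028],[0,0,0]],[[0.01,0,0.056],[0,0,0.003]],[[0.016,0,0.083],[0.003,0,0.003]],[[0.016,0,0.083],[0.003,0,0.003]],[[0.016,0,0.083],[0.003,0,0.003]]]'

```text
time: 19.75
ee_pos: [0.4951, 0.2763, 0.0311]
eef_rot: [0.996, 0.032, -0.088, 0.004]
ft_force: [0.3, 0.3, 0.8]
width: 0.0872
```

```bash
python3 -c "
from h import *
st();sc(.005)
c=cam('scene');crop(c,280,150,460,290,4,'s19')
"
```

```text
t 19.75 q [0.03, 0.64, -0.77, 1.63, 0.35, 1.21, -2.32] graspL [-0.0243, 0.2089, 0.0498] tilt -10.1 yaw 0.065 w 0.0872 F [0.3, 0.3, 0.8]
C [-0.0268, 0.2088, 0.036]
```

View pics/s19.png

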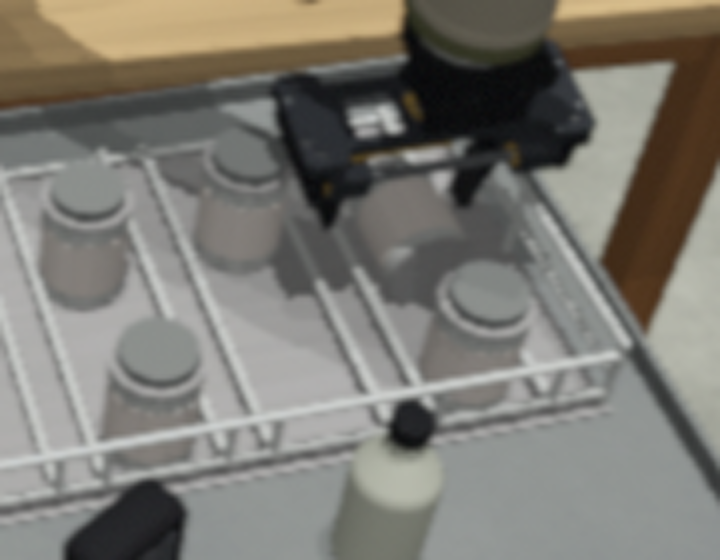

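>>> step_arm --increments '[[[0.001,0,0.003],[0,0,0]],[[0.001,0,0.003],[0,0,0]]]'

```text
time: 20.0
ee_pos: [0.4968, 0.2771, 0.0298]
eef_rot: [0.996, 0.032, -0.086, 0.003]
ft_force: [-0.1, -0.1, 0.1]
width: 0.0869
```

>>> step_arm --increments '[[[0,0,0],[0,0,0]],[[0,0,0],[0,0,0]],[[0,0,0],[0,0,0]],[[0,0,0],[0,0,0]],[[0,0,0],[0,0,0]]]' --hand 1 --grip_force 20

```text
time: 20.5
ee_pos: [0.4967, 0.2772, 0.0298]
eef_rot: [0.996, 0.032, -0.086, 0.003]
ft_force: [0.3, 0.3, 1.3]
width: 0.0576
```

>>> step_arm --increments '[[[-0.004,0,-0.02],[0,0,0]],[[-0.009,0,-0.042],[0,0,0]],[[-0.015,0,-0.066],[0,-0.08,0]],[[-0.015,0,-0.066],[0,-0.08,0]],[[-0.015,0,-0.066],[0,-0.08,0]]]'

```text
time: 21.0
ee_pos: [0.4936, 0.2769, 0.0965]
eef_rot: [0.992, 0.032, -0.126, 0.005]
ft_force: [-0.6, -0.2, -3.7]
width: 0.0577
```

```bash
python3 -c "
from h import *
st();sc(.005)
c=cam('scene');crop(c,280,150,460,290,4,'s20')
"
```

```text
t 21.0 q [0.05, 0.61, -0.79, 1.52, 0.28, 1.39, -2.28] graspL [-0.0244, 0.2095, 0.1148] tilt -14.4 yaw 0.065 w 0.0577 F [-0.6, -0.2, -3.7]
C [-0.0279, 0.2095, 0.1013]
```

View pics/s20.png

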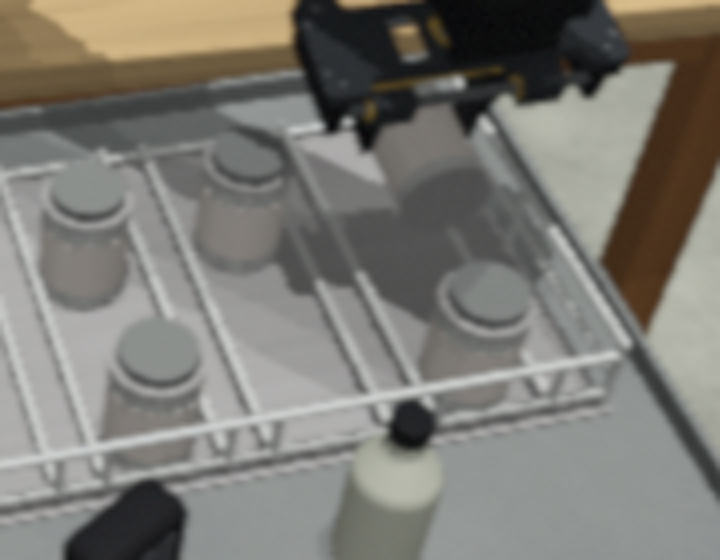

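>>> step_arm --increments '[[[0,0,0],[0,-0.14,0]],[[0,0,0],[0,-0.28,0]],[[0,0,0],[0,-0.4,0]],[[0,0,0],[0,-0.4,0]]]'

```text
time: 21.45
ee_pos: [0.4923, 0.2753, 0.0903]
eef_rot: [0.945, 0.029, -0.325, 0.013]
ft_force: [0.2, -0.3, -4.8]
width: 0.0576
```

```bash
python3 -c "
from h import *
st();sc(.005)
rc((-.036,.209,.083),-46,c=.005,n=3)
"
```

```text
t 21.45 q [-0.04, 0.91, -0.74, 1.18, 0.19, 1.78, -2.23] graspL [-0.0188, 0.208, 0.1053] tilt -37.9 yaw 0.063 w 0.0576 F [0.2, -0.3, -4.8]
C [-0.0274, 0.208, 0.0942]
total d [-0.001 -0.001  0.014] rv [-0.    -0.141 -0.008] rows 3
[[-0.0, -0.0, 0.005], [-0.0, -0.047, -0.003]]
[[-0.0, -0.001, 0.009], [-0.0, -0.094, -0.005]]
[[-0.001, -0.001, 0.014], [-0.0, -0.141, -0.008]]
```

>>> step_arm --increments '[[[0,0,0.005],[0,-0.047,0]],[[0,0,0.01],[0,-0.094,0]],[[-0.001,0,0.013],[0,-0.141,0]],[[-0.001,0,0.013],[0,-0.141,0]]]'

```text
time: 21.85
ee_pos: [0.4827, 0.2747, 0.0793]
eef_rot: [0.92, 0.028, -0.39, 0.015]
ft_force: [-0.2, -0.5, -3.6]
width: 0.0571
```

>>> step_arm --increments '[[[0,0,0],[0,0,0]],[[0,0,0],[0,0,0]],[[0,0,0],[0,0,0]],[[0,0,0],[0,0,0]]]' --grip_force 5

```text
time: 22.25
ee_pos: [0.4829, 0.2748, 0.0798]
eef_rot: [0.921, 0.028, -0.389, 0.015]
ft_force: [0.5, 0.5, -2.3]
width: 0.0575
```

```bash
python3 -c "
from h import *
st();sc(.005)
c=cam('top');crop(c,140,150,260,260,5,'t21')
s=r.read_state();R0=Ro.from_quat(s['eef_rot']).as_matrix()
leans(toL(s['ee_pos']-R0[:,2]*.005),.063,140,150,5,(-40,-30,-20,-10,0,10))
"
```

```text
t 22.25 q [-0.06, 1.01, -0.72, 1.1, 0.15, 1.89, -2.24] graspL [-0.0263, 0.2081, 0.093] tilt -45.8 yaw 0.064 w 0.0575 F [0.5, 0.5, -2.3]
C [-0.0364, 0.2081, 0.0832]
-40 cap c [186. 341.] far/near 302.0 378.0 bodytop far/near 287.0 376.0 base far/near 224.0 310.0
-30 cap c [185. 334.] far/near 293.0 375.0 bodytop far/near 279.0 376.0 base far/near 238.0 330.0
-20 cap c [184. 327.] far/near 284.0 370.0 bodytop far/near 273.0 375.0 base far/near 254.0 350.0
-10 cap c [183. 320.] far/near 276.0 364.0 bodytop far/near 269.0 372.0 base far/near 272.0 369.0
0 cap c [183. 313.] far/near 270.0 356.0 bodytop far/near 266.0 367.0 base far/near 291.0 387.0
10 cap c [183. 306.] far/near 265.0 347.0 bodytop far/near 264.0 361.0 base far/near 311.0 403.0
```

View pics/t21.png

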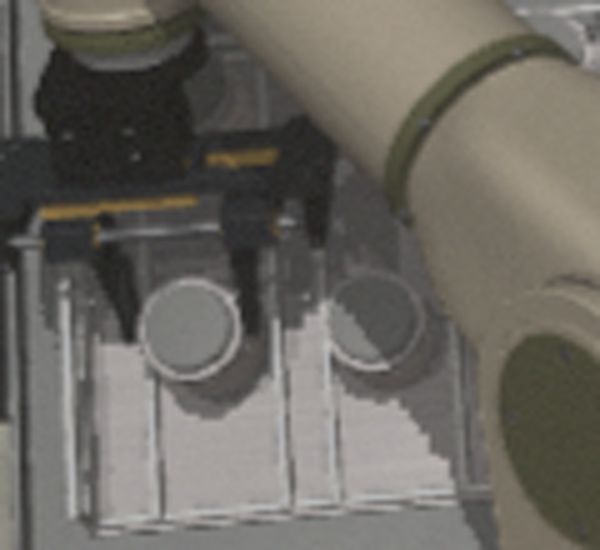

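>>> step_arm --increments '[[[0.004,0,0.004],[0,0,0]],[[0.008,0,0.008],[0,0,0]],[[0.011,0,0.01],[0,0,0]],[[0.011,0,0.011],[0,0,0]]]'

```text
time: 22.75
ee_pos: [0.4828, 0.2745, 0.0643]
eef_rot: [0.92, 0.028, -0.39, 0.015]
ft_force: [2.9, -1.0, 7.7]
width: 0.0579
```

```bash
python3 -c "
from h import *
st();sc(.005)
c=cam('top');crop(c,140,150,260,260,5,'t22')
"
```

```text
t 22.75 q [-0.06, 1.03, -0.72, 1.11, 0.16, 1.87, -2.23] graspL [-0.0264, 0.2078, 0.0775] tilt -45.9 yaw 0.063 w 0.0579 F [2.9, -1.0, 7.7]
C [-0.0365, 0.2078, 0.0678]
```

View pics/t22.png

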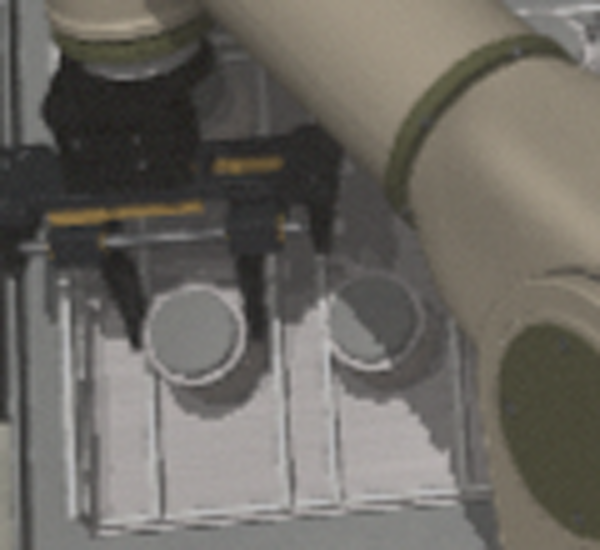

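Down on the sheet. Open and rise.

>>> step_arm --increments '[[[0,0,0],[0,0,0]],[[0,0,0],[0,0,0]],[[0,0,0],[0,0,0]],[[0,0,0],[0,0,0]]]' --hand -1

```text
time: 23.2
ee_pos: [0.4827, 0.2745, 0.0642]
eef_rot: [0.92, 0.028, -0.39, 0.015]
ft_force: [-0.1, 1.1, -0.5]
width: 0.0814
```

>>> step_arm --increments '[[[-0.03,0,-0.028],[0,0,0]],[[-0.06,0,-0.057],[0,0,0]],[[-0.08,0,-0.08],[0,0.14,0]],[[-0.09,0,-0.095],[0,0.28,0]],[[-0.09,0,-0.095],[0,0.42,0]]]'

```text
time: 23.7
ee_pos: [0.4898, 0.2769, 0.198]
eef_rot: [0.982, 0.031, -0.184, 0.007]
ft_force: [-0.2, 0.8, 0.1]
width: 0.0868
```

```bash
python3 -c "
from h import *
st()
s=r.read_state();print(s['ee_pos'])
rows([.45,0.0,.36],Rt(0))
"
```

```text
t 23.7 q [0.03, 0.61, -0.8, 1.33, 0.2, 1.67, -2.26] graspL [-0.026, 0.2098, 0.2157] tilt -21.3 yaw 0.063 w 0.0868 F [-0.2, 0.8, 0.1]
[0.48981893 0.27688072 0.19800542]
total d [-0.105  0.274 -0.112] rv [ 0.002  0.371 -0.006] rows 7
[[-0.015, 0.039, -0.016], [0.0, 0.053, -0.001]]
[[-0.03, 0.078, -0.032], [0.001, 0.106, -0.002]]
[[-0.045, 0.118, -0.048], [0.001, 0.159, -0.003]]
[[-0.06, 0.157, -0.064], [0.001, 0.212, -0.003]]
[[-0.075, 0.196, -0.08], [0.001, 0.265, -0.004]]
```

>>> step_arm --increments '[[[-0.015,0.039,-0.016],[0,0.053,0]],[[-0.03,0.078,-0.032],[0,0.106,0]],[[-0.045,0.118,-0.048],[0,0.159,0]],[[-0.06,0.157,-0.064],[0,0.212,0]],[[-0.075,0.196,-0.08],[0,0.265,0]]]'

```text
time: 24.2
ee_pos: [0.4609, 0.0776, 0.3011]
eef_rot: [0.998, 0.032, -0.052, 0.004]
ft_force: [1.7, -2.3, -0.3]
width: 0.0872
```

```bash
python3 -c "
from h import *
st()
c=cam('scene');crop(c,110,130,470,330,2.2,'s23')
c=cam('top');crop(c,135,95,415,280,2.8,'t23')
"
```

```text
t 24.2 q [0.52, 0.09, -0.82, 1.61, 0.05, 1.57, -1.81] graspL [-0.0736, 0.013, 0.32] tilt -6.0 yaw 0.063 w 0.0872 F [1.7, -2.3, -0.3]
```

View pics/s23.png

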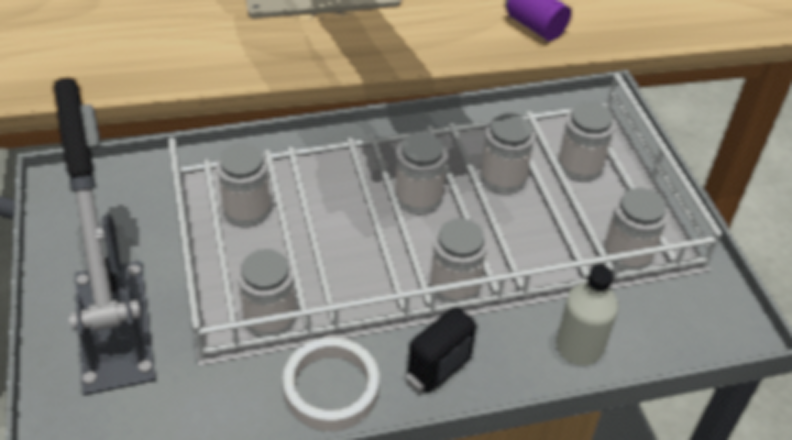

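View pics/t23.png

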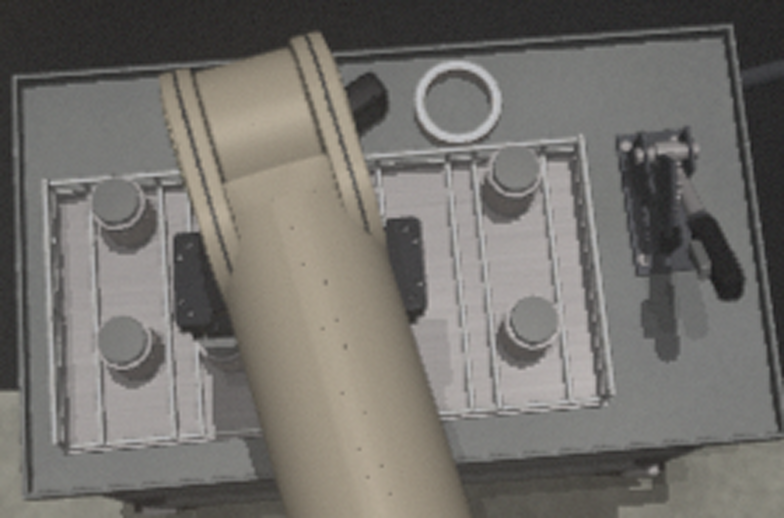

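```bash
python3 -c "
from h import *
c=cam('scene');crop(c,110,150,210,320,4.5,'s24')
c=cam('top');crop(c,340,130,420,215,8,'t24')
"
```

```text
(no output)
```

View pics/s24.png

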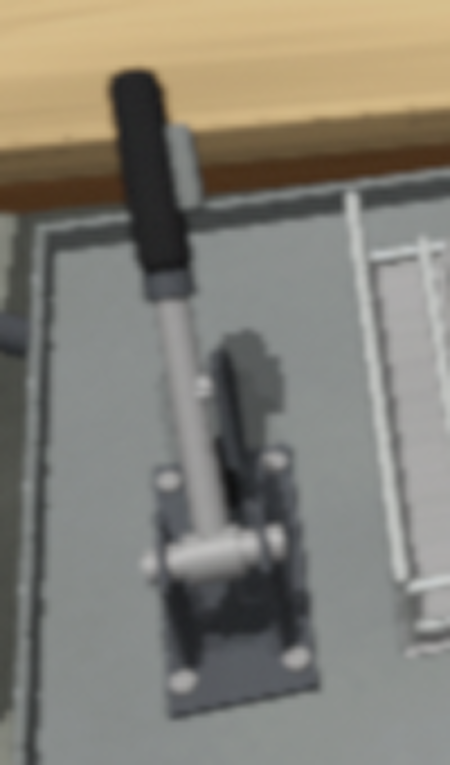

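View pics/t24.png

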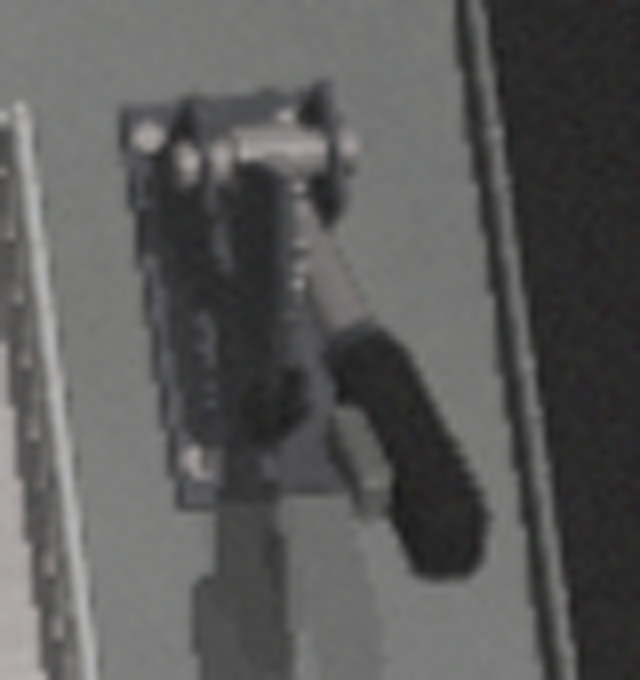

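```bash
cat >> h.py <<'E'
def tri(cs,ct,us,ut):
    A=[];b=[]
    o1,d1=ray(cs,*us);o2,d2=ray(ct,*ut)
    M=np.stack([d1,-d2],1);t,_,_,_=np.linalg.lstsq(M,o2-o1,rcond=None)
    p,q=o1+d1*t[0],o2+d2*t[1];return (p+q)/2,np.linalg.norm(p-q)
E
python3 -c "
from h import *
cs=cam('scene');ct=cam('top')
S=lambda x,y:(110+x/4.5,150+y/4.5)
T=lambda x,y:(340+x/8,130+y/8)
for n,a,b in(('hinge',(213,555),(265,150)),('gripc',(149,172),(411,455)),('end',(135,80),(447,560)),('near',(166,268),(374,345)),('ring',(170,285),(360,330)),('btn',(186,165),(366,465))):
    p,e=tri(cs,ct,S(*a),T(*b));print(n,np.round(p,4),round(e,4))
for p in((125,105),(183,505),(330,90),(183,505)):print(onz(ct,*T(*p),.004))
for p in((168,715),(320,688),(155,470),(290,450)):print('s',onz(cs,*S(*p),.004))
"
```

```text
hinge [ 0.6784 -0.2936  0.0644] 0.0018
gripc [ 0.532  -0.3076  0.1866] 0.0018
end [ 0.491  -0.3109  0.2118] 0.0005
near [ 0.5762 -0.3028  0.1629] 0.0038
ring [ 0.583  -0.3007  0.1576] 0.0019
btn [ 0.5288 -0.2911  0.1864] 0.0044
[ 0.71734576 -0.2548135   0.004     ]
[ 0.5571755 -0.2691073  0.004    ]
[ 0.72241848 -0.33541324  0.004     ]
[ 0.5571755 -0.2691073  0.004    ]
s [ 0.72708936 -0.32359101  0.004     ]
s [ 0.72234961 -0.24975342  0.004     ]
s [ 0.57043697 -0.33794729  0.004     ]
s [ 0.56674381 -0.26535445  0.004     ]
```

```bash
cat >> h.py <<'E'
BY=.094; bx=np.array([np.cos(BY),np.sin(BY),0]); by=np.array([-np.sin(BY),np.cos(BY),0])
H=np.array([.6773,-.2939,.066])
def G(th,off=.002): return H-bx*.19*np.cos(th)+np.array([0,0,.19*np.sin(th)])+by*off
def gl(th,a,up=0,**k):
    R=Rt(a,BY); rows(G(th)-R.as_matrix()[:,2]*up,R,**k)
def sg():
    s=r.read_state();R0=Ro.from_quat(s["eef_rot"]).as_matrix();g=s["ee_pos"]-R0[:,2]*.019-H
    x,y,z=g@bx,g@by,g[2];print("grip frame: r",round(np.hypot(x,z),4),"th",round(np.arctan2(z,-x),3),"y",round(y,4))
E
python3 -c "
from h import *
print(G(.695))
gl(.695,-25,.11)
"
```

```text
[ 0.53182632 -0.30560608  0.18767323]
total d [0.087 0.388 0.022] rv [-0.005 -0.329 -0.029] rows 8
[[0.011, 0.049, 0.003], [-0.001, -0.041, -0.004]]
[[0.022, 0.097, 0.006], [-0.001, -0.082, -0.007]]
[[0.033, 0.146, 0.008], [-0.002, -0.123, -0.011]]
[[0.043, 0.194, 0.011], [-0.003, -0.164, -0.014]]
[[0.054, 0.243, 0.014], [-0.003, -0.206, -0.018]]
```

>>> step_arm --increments '[[[0.005,0.049,0],[0,-0.02,-0.004]],[[0.01,0.097,0],[0,-0.04,-0.007]],[[0.02,0.146,0],[0,-0.06,-0.011]],[[0.03,0.194,0],[0,-0.08,-0.014]],[[0.04,0.243,0],[0,-0.1,-0.018]]]'

```text
time: 25.0
ee_pos: [0.5175, -0.16, 0.2948]
eef_rot: [0.994, 0.043, -0.105, 0.003]
ft_force: [0.3, 0.4, 1.0]
width: 0.0872
```

```bash
python3 -c "
from h import *
st();sg()
gl(.695,-25,.1)
"
```

```text
t 25.0 q [0.68, 0.34, -0.65, 1.37, 0.23, 1.7, -1.44] graspL [-0.0315, -0.228, 0.3134] tilt -12.0 yaw 0.086 w 0.0872 F [0.3, 0.4, 1.0]
grip frame: r 0.2856 th 1.048 y 0.1482
total d [0.042 0.146 0.025] rv [-0.005 -0.226 -0.007] rows 4
[[0.011, 0.037, 0.006], [-0.001, -0.057, -0.002]]
[[0.021, 0.073, 0.013], [-0.002, -0.113, -0.004]]
[[0.032, 0.11, 0.019], [-0.003, -0.17, -0.005]]
[[0.042, 0.146, 0.025], [-0.005, -0.226, -0.007]]
```

>>> step_arm --increments '[[[0.011,0.037,0],[0,-0.03,0]],[[0.021,0.073,0.005],[-0.002,-0.06,-0.004]],[[0.032,0.11,0.012],[-0.003,-0.1,-0.005]],[[0.042,0.146,0.02],[-0.005,-0.12,-0.007]],[[0.042,0.146,0.02],[-0.005,-0.12,-0.007]]]'

```text
time: 25.5
ee_pos: [0.5672, -0.305, 0.2599]
eef_rot: [0.985, 0.045, -0.168, 0.007]
ft_force: [-0.5, 0.3, -0.8]
width: 0.0868
```

```bash
python3 -c "
from h import *
st();sg()
gl(.695,-20,.05)
c=cam('scene');crop(c,90,100,290,320,2.7,'s25')
c=cam('top');crop(c,300,130,420,235,6,'t25')
"
```

```text
t 25.5 q [0.64, 0.66, -0.54, 1.02, 0.41, 1.87, -1.28] graspL [0.0104, -0.376, 0.2778] tilt -19.4 yaw 0.092 w 0.0868 F [-0.5, 0.3, -0.8]
grip frame: r 0.2361 th 1.113 y -0.0007
total d [-0.009 -0.003  0.049] rv [-0.003 -0.011 -0.001] rows 1
[[-0.009, -0.003, 0.049], [-0.003, -0.011, -0.001]]
```

View pics/s25.png

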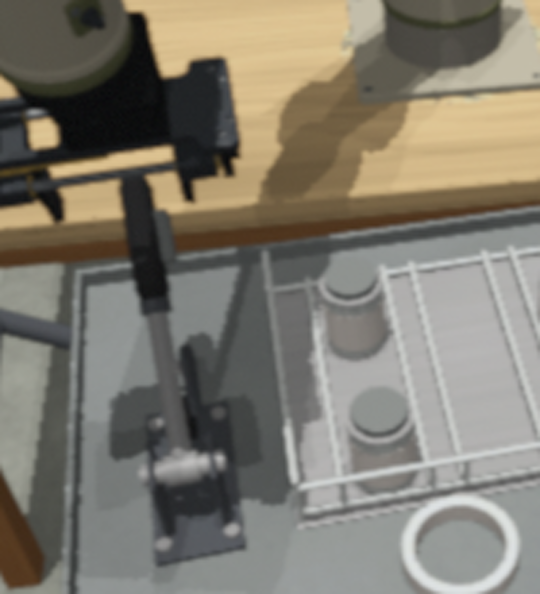

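View pics/t25.png

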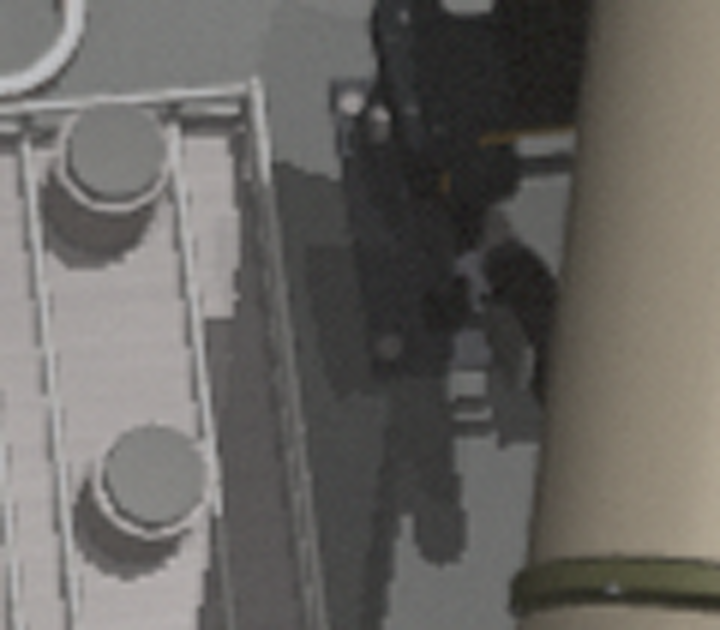

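>>> step_arm --increments '[[[-0.004,-0.002,0.02],[0,0,0]],[[-0.009,-0.003,0.049],[-0.003,-0.01,0]],[[-0.009,-0.003,0.07],[-0.003,-0.01,0]],[[-0.009,-0.003,0.085],[-0.003,-0.01,0]],[[-0.009,-0.003,0.085],[-0.003,-0.01,0]]]'

```text
time: 26.1
ee_pos: [0.5306, -0.2991, 0.1845]
eef_rot: [0.984, 0.049, -0.172, 0.008]
ft_force: [-0.1, 0.6, 0.0]
width: 0.087
```

```bash
python3 -c "
from h import *
st();sg()
gl(.695,-20)
c=cam('scene');crop(c,90,130,230,300,3.5,'s26')
"
```

```text
t 26.1 q [0.71, 0.61, -0.55, 1.25, 0.4, 1.69, -1.3] graspL [-0.0255, -0.3675, 0.2024] tilt -19.8 yaw 0.099 w 0.087 F [-0.1, 0.6, 0.0]
grip frame: r 0.1955 th 0.772 y 0.0086
total d [-0.001  0.007  0.016] rv [ 0.    -0.004  0.005] rows 1
[[-0.001, 0.007, 0.016], [0.0, -0.004, 0.005]]
```

View pics/s26.png

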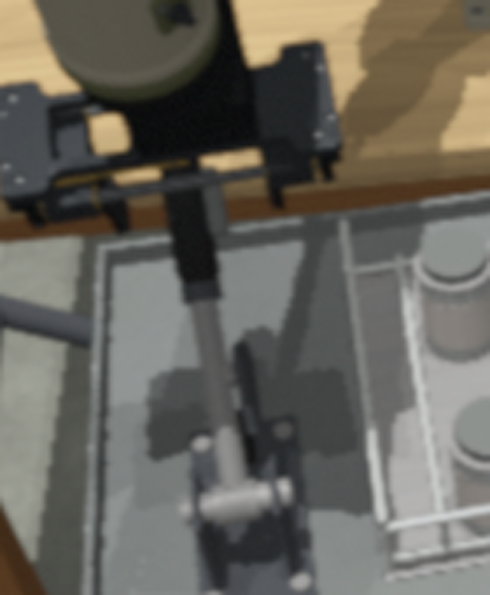

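>>> step_arm --increments '[[[0,0.003,0.008],[0,0,0.003]],[[-0.001,0.006,0.015],[0,0,0.005]],[[-0.001,0.006,0.015],[0,0,0.005]]]'

```text
time: 26.45
ee_pos: [0.5255, -0.3064, 0.1714]
eef_rot: [0.984, 0.046, -0.171, 0.009]
ft_force: [0.1, 0.1, 0.1]
width: 0.0872
```

```bash
python3 -c "
from h import *
st();sg()
"
```

```text
t 26.45 q [0.72, 0.62, -0.55, 1.27, 0.41, 1.67, -1.3] graspL [-0.0311, -0.3745, 0.1893] tilt -19.7 yaw 0.093 w 0.0872 F [0.1, 0.1, 0.1]
grip frame: r 0.191 th 0.702 y 0.0018
```

>>> step_arm --increments '[[[0,0,0],[0,0,0]],[[0,0,0],[0,0,0]],[[0,0,0],[0,0,0]],[[0,0,0],[0,0,0]],[[0,0,0],[0,0,0]]]' --hand 1 --grip_force 25

```text
time: 26.95
ee_pos: [0.5256, -0.3064, 0.1715]
eef_rot: [0.984, 0.046, -0.171, 0.009]
ft_force: [0.3, -0.3, 0.0]
width: 0.0545
```

```bash
python3 -c "
from h import *
st();sg()
"
```

```text
t 26.95 q [0.72, 0.62, -0.55, 1.27, 0.41, 1.67, -1.3] graspL [-0.031, -0.3744, 0.1894] tilt -19.7 yaw 0.094 w 0.0545 F [0.3, -0.3, 0.0]
grip frame: r 0.191 th 0.702 y 0.0018
```

>>> step_arm --increments '[[[0,0,0],[0,0,0]],[[0,0,0],[0,0,0]],[[0,0,0],[0,0,0]],[[0,0,0],[0,0,0]],[[0,0,0],[0,0,0]]]'

```text
time: 27.45
ee_pos: [0.5254, -0.307, 0.1713]
eef_rot: [0.984, 0.046, -0.171, 0.009]
ft_force: [0.3, -2.3, -2.1]
width: 0.0263
```

```bash
python3 -c "
from h import *
st();sg()
gl(.6,-16)
"
```

```text
t 27.45 q [0.72, 0.62, -0.55, 1.27, 0.41, 1.67, -1.3] graspL [-0.0312, -0.375, 0.1892] tilt -19.7 yaw 0.093 w 0.0263 F [0.3, -2.3, -2.1]
grip frame: r 0.191 th 0.701 y 0.0013
total d [-0.004 -0.001  0.019] rv [ 0.001  0.065 -0.001] rows 1
[[-0.004, -0.001, 0.019], [0.001, 0.065, -0.001]]
```

>>> step_arm --increments '[[[-0.001,0,0.006],[0,0.02,0]],[[-0.003,0,0.013],[0,0.045,0]],[[-0.004,0,0.019],[0,0.065,0]]]'

```text
time: 27.75
ee_pos: [0.5148, -0.3081, 0.1548]
eef_rot: [0.989, 0.046, -0.139, 0.007]
ft_force: [-2.7, 0.5, 1.5]
width: 0.0261
```

```bash
python3 -c "
from h import *
st();sg()
gl(.4,-9)
"
```

```text
t 27.75 q [0.78, 0.57, -0.56, 1.37, 0.38, 1.55, -1.29] graspL [-0.0431, -0.3754, 0.1731] tilt -16.0 yaw 0.093 w 0.0261 F [-2.7, 0.5, 1.5]
grip frame: r 0.1908 th 0.596 y 0.0011
total d [-0.005 -0.001  0.036] rv [ 0.002  0.122 -0.001] rows 1
[[-0.005, -0.001, 0.036], [0.002, 0.122, -0.001]]
```

Low force: the lever follows freely. Continue along the arc.

>>> step_arm --increments '[[[-0.001,0,0.009],[0,0.03,0]],[[-0.003,0,0.018],[0,0.06,0]],[[-0.004,0,0.027],[0,0.09,0]],[[-0.005,0,0.036],[0,0.122,0]]]'

```text
time: 28.15
ee_pos: [0.4999, -0.3096, 0.1215]
eef_rot: [0.996, 0.046, -0.078, 0.005]
ft_force: [0.5, -0.2, -1.4]
width: 0.0262
```

```bash
python3 -c "
from h import *
st();sg()
gl(.2,-3)
"
```

```text
t 28.15 q [0.88, 0.49, -0.59, 1.54, 0.34, 1.34, -1.26] graspL [-0.0603, -0.3759, 0.1403] tilt -8.9 yaw 0.093 w 0.0262 F [0.5, -0.2, -1.4]
grip frame: r 0.1902 th 0.401 y 0.0011
total d [-0.003 -0.001  0.038] rv [ 0.002  0.104 -0.001] rows 1
[[-0.003, -0.001, 0.038], [0.002, 0.104, -0.001]]
```

>>> step_arm --increments '[[[-0.001,0,0.01],[0,0.025,0]],[[-0.002,0,0.019],[0,0.05,0]],[[-0.003,0,0.029],[0,0.08,0]],[[-0.003,0,0.038],[0,0.104,0]]]'

```text
time: 28.55
ee_pos: [0.4911, -0.3105, 0.0843]
eef_rot: [0.999, 0.046, -0.025, 0.002]
ft_force: [0.1, 0.2, -1.3]
width: 0.0259
```

```bash
python3 -c "
from h import *
st();sg()
gl(.0,0)
"
```

```text
t 28.55 q [0.95, 0.45, -0.61, 1.68, 0.3, 1.15, -1.22] graspL [-0.0712, -0.3762, 0.1032] tilt -2.9 yaw 0.093 w 0.0259 F [0.1, 0.2, -1.3]
grip frame: r 0.1897 th 0.198 y 0.001
total d [-0.001 -0.001  0.037] rv [ 0.002  0.05  -0.001] rows 1
[[-0.001, -0.001, 0.037], [0.002, 0.05, -0.001]]
```

>>> step_arm --increments '[[[0,0,0.009],[0,0.015,0]],[[-0.001,0,0.018],[0,0.025,0]],[[-0.001,0,0.027],[0,0.04,0]],[[-0.001,0,0.035],[0,0.05,0]],[[-0.001,0,0.036],[0,0.05,0]]]'

```text
time: 29.05
ee_pos: [0.4888, -0.3107, 0.0478]
eef_rot: [0.999, 0.046, 0.001, 0.001]
ft_force: [3.2, -0.1, -2.9]
width: 0.0262
```

```bash
python3 -c "
from h import *
st();sg()
"
```

```text
t 29.05 q [0.98, 0.46, -0.61, 1.75, 0.3, 1.02, -1.21] graspL [-0.0745, -0.3763, 0.0668] tilt 0.1 yaw 0.093 w 0.0262 F [3.2, -0.1, -2.9]
grip frame: r 0.1893 th 0.004 y 0.001
```

Push on another few mm to feel the stop.

>>> step_arm --increments '[[[0,0,0.002],[0,0,0]],[[0,0,0.004],[0,0,0]],[[0,0,0.005],[0,0,0]]]'

```text
time: 29.35
ee_pos: [0.4892, -0.3108, 0.0457]
eef_rot: [0.999, 0.047, 0.0, 0.002]
ft_force: [-13.3, 6.6, 32.6]
width: 0.0256
```

>>> step_arm --increments '[[[0,0,0],[0,0,0]],[[0,0,0],[0,0,0]]]'

```text
time: 29.55
ee_pos: [0.4891, -0.3107, 0.046]
eef_rot: [0.999, 0.047, -0.0, 0.002]
ft_force: [-3.2, 1.4, 9.2]
width: 0.0263
```

>>> step_arm --increments '[[[0,0,0],[0,0,0]],[[0,0,0],[0,0,0]],[[0,0,0],[0,0,0]],[[0,0,0],[0,0,0]],[[0,0,0],[0,0,0]]]' --hand -1

```text
time: 30.05
ee_pos: [0.4891, -0.3114, 0.0459]
eef_rot: [0.999, 0.046, -0.0, 0.002]
ft_force: [0.2, 0.2, 0.6]
width: 0.0581
```

>>> step_arm --increments '[[[0,0,0],[0,0,0]],[[0,0,-0.03],[0,0,0]],[[0,0,-0.07],[0,0,0]],[[0,0,-0.11],[0,0,0]],[[0,0,-0.15],[0,0,0]]]'

```text
time: 30.55
ee_pos: [0.4888, -0.3109, 0.1976]
eef_rot: [0.999, 0.046, 0.0, 0.002]
ft_force: [0.8, -0.1, -0.4]
width: 0.0864
```

>>> step_arm --increments '[[[-0.04,0,-0.02],[0,0,0]],[[-0.08,0.02,-0.04],[0,0,0]],[[-0.11,0.06,-0.06],[0,0,0]],[[-0.13,0.1,-0.08],[0,0,0]],[[-0.15,0.14,-0.1],[0,0,0]]]'

```text
time: 31.05
ee_pos: [0.3514, -0.464, 0.2989]
eef_rot: [0.999, 0.046, -0.0, 0.003]
ft_force: [1.3, -1.1, 0.3]
width: 0.0869
```

```bash
python3 -c "
from h import *
st()
c=cam('scene');crop(c,80,130,460,330,2.1,'s30')
c=cam('top');crop(c,135,95,415,280,2.8,'t30')
"
```

```text
t 31.05 q [1.28, 0.25, -0.54, 1.44, 0.13, 1.49, -0.73] graspL [-0.2221, -0.5197, 0.3179] tilt -0.0 yaw 0.092 w 0.0869 F [1.3, -1.1, 0.3]
```

View pics/s30.png

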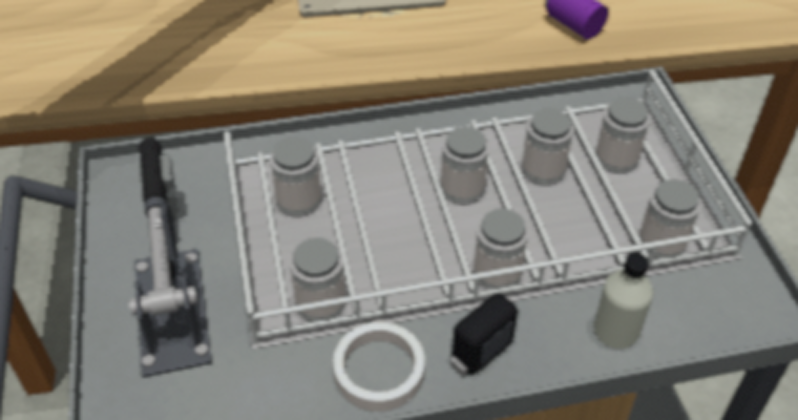

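View pics/t30.png

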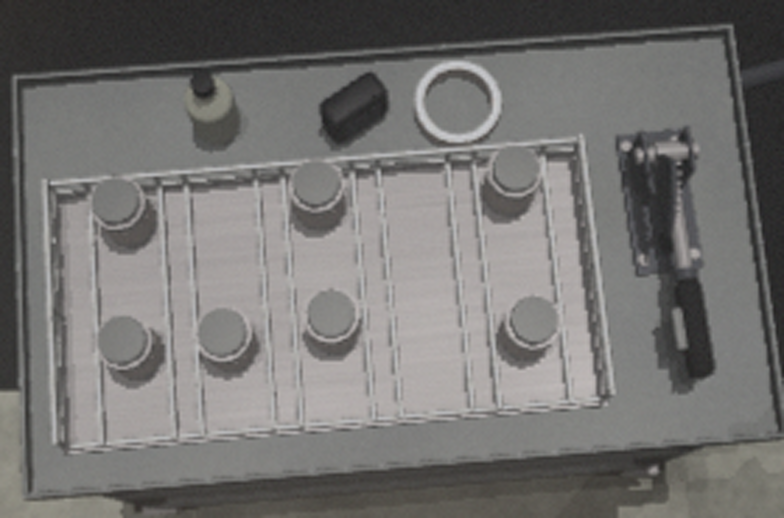

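```bash
python3 -c "
from h import *
cs=cam('scene');ct=cam('top')
p,e=tri(cs,ct,(80+153/2.1,130+174/2.1),(135+694/2.8,95+329/2.8));print(np.round(p,4),round(e,4))
st()
print(r.close_job())
"
```

```text
[ 0.4859 -0.3116  0.0606] 0.0022
t 31.25 q [1.28, 0.25, -0.54, 1.44, 0.13, 1.48, -0.73] graspL [-0.2211, -0.5191, 0.3165] tilt 0.0 yaw 0.09 w 0.0871 F [0.6, 1.1, -1.2]
the job is handed in; nothing more can be done
None
```

I stood the four tipped tins upright in their lanes, then released the brake. I handed the job in at 31 s with the arm clear of everything; the hand-in reports no verdict.

- **Tins:** The last scene and top views show all seven tins upright in the rack, four righted and three stock. One lane's tin was absent at the start.
- **Brake:** I pinched the grip with the button in and swung the lever from about 0.70 rad to level. At the bottom I felt the stop, with about 33 N upward on the tool, then opened the gripper. Afterwards the grip measured at z ≈ 61 mm against the stated 66 mm. That is within what hand-picked pixels can give, and the lever has stayed down.
- **Other items:** The tape roll, bottle, tape measure and the purple look-alike look unmoved.
- **What disagreed:**
  - The first tin over-rotated, because it slipped in the pads as I turned it. I corrected its lean before setting it down.
  - The pinch width read 26 mm where about 28 mm was expected with the button in. The lever still moved freely, so I took the button as released.
  - An early free-air tilt stopped at the wrist joint's range limit with a brief 58–72 N wrist reading. There was no contact, and it was under the 120 N limit.

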